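# Pack the heel of a strap clamp until it sits snug

### The job

The strap clamp over the aluminium roller still has a gap between its heel and the packing block below it. Take brass packing plates one at a time from the top of the stack and slide each one flat and in line with the strap onto the pile on the block, well under the heel, until the last one goes in snug and just lifts the strap. Leave the plates you do not need on the stack, and do not disturb the blocks, the loose rollers or the spanner.

Things in the scene. Friction and masses are not known exactly. Their poses are not given: they have to be found in the camera images.
- setup_plate: Steel T-slotted plate 190 x 295 x 20 mm, fixed on the mat, carrying an upright roller, a stud and the strap clamp. Origin on its underside (mat level) below the free end of the strap's heel; z up, y along the strap from heel to roller. It spans x -75..115, y -55..240 mm. Its roller: axis at y = 180, radius 50, top 90 mm above the mat.
- block_seat (a point): Point on the setup plate's top (20 mm above the mat), 2.5 mm inward (+y of setup_plate) of the heel's free end: the underside centre of the packing block in use stands here, its 75 mm length along y.
- heel (a point): Centre of the heel's free end, at the bearing face's height (90 mm above the mat when level). Grey strap 150 x 40 x 21 mm; bearing pad 8 to 25 mm in from this end; the end's lower edge is bevelled, rising 5.5 mm over the outer 8 mm, so a plate up to 4 mm too high, pushed in level with 5 to 15 N, wedges the strap up.
- strap (a joint): Tilt of the strap about the line where its nose rests on the roller, rad. 0 = level, at its lower stop; positive = heel raised, 0.045 at most (nut). 1 mm of lift at the bearing pad = 0.0087. It presses on what is under its heel with about 4 N, its own weight; its level underside is 90 mm above the mat.
- stud_top (a point): Top of the stud, 145 mm above the mat, 65 mm inward of the heel's free end. The stud passes through the strap; a 10 mm radius spring is round it below the strap and a nut above, so a plate cannot go in more than 52 mm past the heel's end.
- block_high: Dark steel packing block 40 (x) x 75 (y) x 56 mm (z), loose, 1.3 kg, origin at the centre of its underside. One of the two blocks stands under the heel at point block_seat, the other is a spare on the setup plate, to its +x side.
- block_low: Dark steel packing block 40 (x) x 75 (y) x 48 mm (z), loose, 1.1 kg, origin at the centre of its underside. Either block may be the one under the heel.
- plate1: Brass packing plate 56 (x) x 110 (y) x 8 mm (z), 0.4 kg, loose, origin at the centre of its underside. Lowest of four identical plates stacked on a fixed grey plastic board 100 x 150 x 10 mm; its underside is 10 mm above the mat.
- plate2: the same kind of plate, second from below, underside 18 mm above the mat
- plate3: The same kind of plate, third from below, underside 26 mm above the mat. Held at the height of the pile and pushed in, a plate that is still loose under the strap drags with about 1 to 3 N, a snug one with 5 to 10 N.
- plate4: The top plate, underside 34 mm above the mat. Grip a plate across its 56 mm width near the end that stays outside, no deeper than its own thickness. In place it lies along the strap, its inner end level with the block's, some 40 mm in from the heel's free end; the outer 35 mm overhang.
- roller_a: loose aluminium roller with a waist, upright, 100 mm diameter, 70 mm high, origin at the centre of its underside; leave alone
- roller_b: another such loose roller; leave alone
- spanner: steel spanner 170 mm long lying on the mat; leave alone

How it is judged:
By the outcome, as a careful person would: the job done as asked, in the order asked, and still so for the second after the job is handed in, with the robot touching nothing.
It also fails if it takes over 72 s, if anything falls off the work surface, if the arm or the gripper's body presses on something with over 40 N, if the wrist force passes 120 N, or if a joint passes its speed limit or range.

### The arm

A 6-joint arm with a two-finger parallel gripper is mounted at the origin on the work surface. World frame = base frame: x ahead of the robot, y to its left, z up, the work surface at z = 0. Lengths are in m, angles in rad, forces in N, time in s.
With the tool pointing down it reaches from about 0.35 to 0.775 m from the base axis. Payload 7.3 kg.
Tool frame: the origin (TCP) lies at the very end of the fingers, on their centre line; the grasp point (between the pads) lies 19 mm behind it; x points along the fingers, y is the direction in which the jaws open and shut, and the axes are right-handed (so a half turn about x gives the same grasp; the last joint's range is limited). The gripper opens to 92 mm and grips with 3 to 60 N. Pads are 19 mm wide; open, the fingers measure 130 mm over their backs; the gripper's body (75 mm by 190 mm) begins 47 mm behind the grasp point.
Start: joints at [-1.267, 0.342, 1.524, -0, 1.275, -0.146], TCP at [0.228, -0.473, 0.2] pointing down, gripper open.
Joint ranges: [-2.53, 2.53], [-0.77, 2.02], [0.04, 2.7], [-1, 4.14], [0.28, 2.66], [-3.11, 3.11]. Speed limits (rad/s): [2.57, 2.57, 3.14, 3.14, 3.14, 3.14].

### API

Orientations are given as [roll, pitch, yaw] about the fixed x, y, z axes, in that order (R = Rz(yaw) Ry(pitch) Rx(roll)).
In Python, from cell import observe, vision, job gives the robot as it stands.
- The arm moves only by the tool send_rows, never from a script. Its argument "motion" is a list of rows, each an object with "hand": the opening, from -1 (shut) to 1 (fully open), so that 0 is half open; "slide": the shift along the tool's x, y, z in mm, a list of three; "spin": the turn about the tool's x in rad. In form: [{"hand": hand, "slide": [tx, ty, tz], "spin": spin}, ...]. A call has 1 to 8 rows; each row shifts and turns the pose as measured when the row begins, along the tool's axes as they then stand; what a row does not reach is not made up. A row lasts 1/10 s, in which the tool goes at most 50 mm and 8.59 degrees, less where a joint would pass 70% of its speed; a pose out of reach is approached as far as the arm can. A call with a gripper value outside its range is refused whole. The fingers move at their own pace and stop on an object; "grip_force" is the grip in N (left out, the last holds). Time passes only in rows, so rows that do not move let the fingers close. It gives the time, the measured TCP pose, the force and the opening at its end, in the units of the state.
- observe(): the state, without advancing time (a new reading comes with each control period).
- vision.read_camera(name): name is "scene" or "top" or "wrist"; returns a dict with "pixels" (480x640x3 uint8, blue, green, red), "range_z" (480x640 float32, m along the optical axis (not along the pixel's ray), 0 where there is no reading), "fx", "fy", "cx", "cy" (pixels), "distortion" ([k1, k2, p1, p2, k3] as OpenCV has them; the pictures are not rectified), "world_from_camera" (4x4, takes a point from camera to world coordinates); the wrist camera has in their place "T_tool_cam" (4x4, takes a point from camera to tool coordinates, whose origin is the TCP and whose axes are the tool frame's). Camera axes: x right, y down, z forward; pixel columns grow to the right and rows downward; lengths in m; the calibration is good to about 2 mm. A picture is of the moment at which its call begins: read the wrist's pose just before it.
- job.hand_in(): hands the job in, once; it reports no verdict.
Trained networks look in a picture, given as the dict that the camera call returned (one of the last four; its "shot" number tells which), for a name from the list of things; names that differ only in an ending like _2 or _b are one class to them, and where a whole thing is asked for, a point or a joint stands for the part that bears it (a point fixed in the world has none). Each returns a list of dicts, best first, with "conf" (0 to 1); they miss things now and then, are a little off and sometimes report something else, mostly with a low value. They report only what shows in the picture. A call takes as long as a camera call.
- vision.search_frame(picture, thing): "uv" ([column, row] in pixels, amid what is visible of it).
- vision.cut_out(picture, thing): "mask" (480x640 bool, what is visible of it) and "uv" ([column, row] in pixels, amid what is visible of it).
The state is a dict: "time": time; "qpos": joint angles; "qvel": joint speeds; "joint_efforts": joint torques, N m; "tool_pos": TCP position; "tool_rot": TCP orientation; "contact_force": force on the tool from outside, world axes, zero at the start; "torque": the same for the moment, N m; "opening": finger opening in m.
Only numpy, scipy, OpenCV 4.12 (cv2) and the standard library are available. Lean on these libraries where they do the work, as an engineer would, in place of code of your own. Each camera call takes 0.05 s, during which the arm holds its last target.

## Working session

There is one attempt and no reset: what is moved stays moved. The work goes in short steps, Python scripts to look and compute and a tool call to move; the robot and the scene stay as the last step left them, time stands still between calls to the robot, and variables do not carry over. Pictures are saved under pics/ and viewed, and the job is handed in when it is done.

Besides the shell and the picture viewer there is one more tool, called after "Emit:" as name(argument=value, ...) on one line, values as JSON. send_rows: Moves the arm, as the interface text tells. Its arguments: {"type":"object","properties":{"motion":{"type":"array","items":{"type":"object","properties":{"hand":{"type":"number"},"slide":{"type":"array","items":{"type":"number"}},"spin":{"type":"number"}}}},"grip_force":{"type":"number"}},"required":["motion"]}

```bash
ls; mkdir -p pics
python3 - <<'E'
from cell import observe, vision, job
import cv2,numpy as np,pickle
print(observe())
for n in ["scene","top"]:
    p=vision.read_camera(n); cv2.imwrite(f"pics/{n}0.png",p["pixels"])
    pickle.dump(p,open(f"{n}0.pkl","wb"))
    print(n,{k:v for k,v in p.items() if k not in("pixels","range_z")})
    for t in ["setup_plate","heel","stud_top","strap","block_high","block_low","plate4","roller_a","spanner"]:
        r=vision.search_frame(p,t); print(t,[(np.round(d["uv"]).tolist(),round(d["conf"],2)) for d in r][:4])
E
```

```text
pics
{'time': 0.0, 'qpos': array([-1.26695782e+00,  3.42764779e-01,  1.52503109e+00, -1.43413875e-05,
        1.27541572e+00, -1.46021296e-01]), 'qvel': array([ 0.00057116, -0.0001314 ,  0.00033648,  0.00040034,  0.00176312,
        0.0014205 ]), 'joint_efforts': array([-2.78480002e-03, -4.31240165e+01, -2.44228703e+01,  7.15701445e-02,
        5.59077621e-02, -1.13612714e-04]), 'tool_pos': array([ 0.22815628, -0.47231744,  0.19921827]), 'tool_rot': array([-1.70834712,  1.56917733,  1.88310952]), 'contact_force': array([-0.08027597,  0.91607701, -0.10585581]), 'torque': array([-0.02521562,  0.02937805,  0.0139067 ]), 'opening': 0.09141407756152713}
scene {'fx': 478.36237729294226, 'fy': 478.36237729294226, 'cx': 327.08418685182704, 'cy': 239.2128557569491, 'distortion': array([-0.01085563,  0.        ,  0.        ,  0.        ,  0.        ]), 'world_from_camera': array([[-0.23306114,  0.55743434, -0.79683717,  1.21876064],
       [ 0.97239652,  0.12407165, -0.19761383,  0.23751431],
       [-0.01129183, -0.82089779, -0.57096349,  0.64820968],
       [ 0.        ,  0.        ,  0.    
[... 623 characters left out ...]
), 'world_from_camera': array([[ 0.02214008, -0.9946785 ,  0.10062061,  0.36879674],
       [-0.99941749, -0.02463475, -0.0236182 ,  0.06194257],
       [ 0.02597128, -0.10003909, -0.9946445 ,  1.12335846],
       [ 0.        ,  0.        ,  0.        ,  1.        ]]), 'shot': 2}
setup_plate [([304.0, 214.0], 0.86), ([308.0, 211.0], 0.33)]
heel [([307.0, 212.0], 0.65)]
stud_top [([304.0, 214.0], 0.58), ([459.0, 240.0], 0.16)]
strap [([307.0, 211.0], 0.77)]
block_high [([351.0, 218.0], 0.62)]
block_low [([312.0, 183.0], 0.71)]
plate4 [([459.0, 240.0], 0.71), ([436.0, 257.0], 0.44)]
roller_a [([145.0, 290.0], 0.92), ([180.0, 210.0], 0.9)]
spanner [([457.0, 320.0], 0.8), ([304.0, 216.0], 0.46)]
```

View pics/scene0.png

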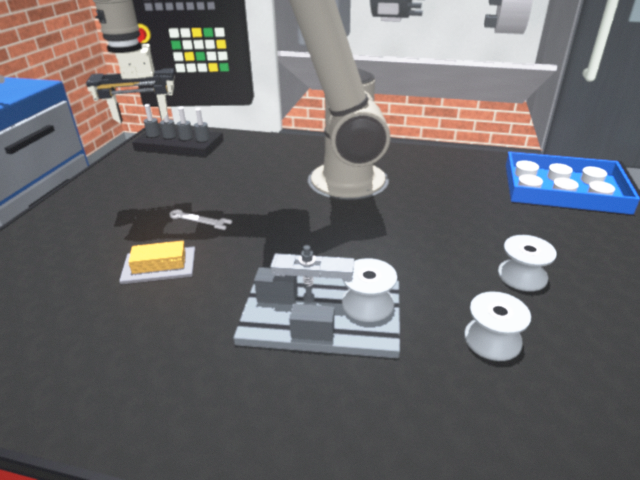

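View pics/top0.png

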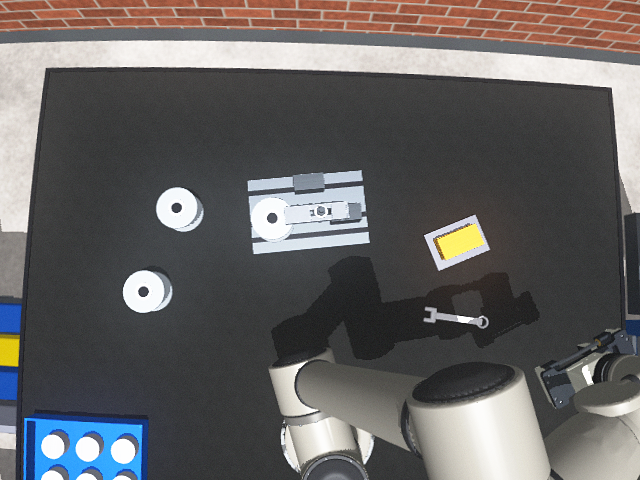

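Both views show the setup plate with the strap lying along world +y, its heel facing the brass stack. The stack is at about (459,240) in top and (158,257) in scene. The spare block is at (310,183) in top. Next I'll measure from both views.

```bash
cat > h.py <<'E'
import numpy as np,cv2,pickle
from scipy.spatial.transform import Rotation as R
def cloud(p,T=None):
    K=np.array([[p["fx"],0,p["cx"]],[0,p["fy"],p["cy"]],[0,0,1.]])
    v,u=np.mgrid[0:480,0:640]
    n=cv2.undistortPoints(np.stack([u,v],-1).reshape(-1,1,2).astype(np.float64),K,p["distortion"]).reshape(480,640,2)
    z=p["range_z"].astype(float)
    X=np.stack([n[...,0]*z,n[...,1]*z,z],-1)
    T=p["world_from_camera"] if T is None else T
    return X@T[:3,:3].T+T[:3,3]
def tool_T(s):
    T=np.eye(4);T[:3,:3]=R.from_euler("xyz",s["tool_rot"]).as_matrix();T[:3,3]=s["tool_pos"];return T
def project(p,P,T=None):
    T=p["world_from_camera"] if T is None else T
    K=np.array([[p["fx"],0,p["cx"]],[0,p["fy"],p["cy"]],[0,0,1.]])
    Ti=np.linalg.inv(T); r,_=cv2.Rodrigues(Ti[:3,:3])
    return cv2.projectPoints(np.asarray(P,float).reshape(-1,1,3),r,Ti[:3,3],K,np.asarray(p["distortion"]))[0].reshape(-1,2)
E
python3 - <<'E'
from h import *
from cell import vision
def rect(m,P):
    c=P[m][:,:2]; r=cv2.minAreaRect((c*1000).astype(np.float32)); return r
for n in ["top","scene"]:
    p=pickle.load(open(f"{n}0.pkl","rb")); P=cloud(p)
    z=P[...,2]
    hsv=cv2.cvtColor(p["pixels"],cv2.COLOR_BGR2HSV)
    X,Y=P[...,0],P[...,1]
    inr=(X>0.2)&(X<0.8)
    y=inr&(hsv[...,1]>150)&(hsv[...,0]>15)&(hsv[...,0]<35)&(Y<-0.1)&(Y>-0.4)
    print(n,"brass z pct",np.percentile(z[y],[5,50,95]),y.sum())
    top=y&(z>np.percentile(z[y],95)-0.006); print(" top rect",rect(top,P))
    b=inr&(Y<-0.1)&(Y>-0.4)&(z>0.006)&(z<0.015)&(hsv[...,1]<60); print(" board",rect(b,P),np.median(z[b]))
    s=inr&(Y<0.3)&(Y>-0.15)&(z>0.015)&(z<0.026); print(" setup", rect(s,P), np.median(z[s]))
    print(" mat",np.median(z[inr&(Y>0.2)&(Y<0.25)&(X>0.3)]))
    # vertical layers near setup
    st=inr&(Y<0.3)&(Y>-0.15)&(z>0.104)&(z<0.118); print(" strap top",rect(st,P),np.median(z[st]))
    for lo,hi in[(0.06,0.072),(0.072,0.085)]:
        bb=inr&(Y<0.3)&(Y>-0.15)&(z>lo)&(z<hi)&(hsv[...,2]<120); print(" blk",lo,bb.sum(),rect(bb,P) if bb.sum()>5 else 0)
    g=p["pixels"]
    cr=(g[150:270,230:510] if n=="top" else g[220:360,110:420]); cv2.imwrite(f"pics/{n}0c.png",cv2.resize(cr,None,fx=2.5,fy=2.5,interpolation=cv2.INTER_CUBIC))
E
```

```text
top brass z pct [0.01765411 0.04029318 0.04409284] 402
 top rect ((493.4095458984375, -322.0899658203125), (53.94517517089844, 107.71346282958984), 23.591360092163086)
 board ((507.229736328125, -257.78900146484375), (580.230224609375, 293.0926208496094), 3.9742777347564697) 0.009082906013809122
 setup ((562.4632568359375, 60.90814208984375), (191.13333129882812, 295.9622802734375), 6.95448112487793) 0.01944607742919069
 mat -0.0004260168488126048
 strap top ((544.4281616210938, 41.04093551635742), (40.57624816894531, 150.0282440185547), 7.141919136047363) 0.11036334137803772
 blk 0.06 63 ((582.5596313476562, 23.45269012451172), (182.09967041015625, 82.35563659667969), 38.896907806396484)
 blk 0.072 17 ((539.4259033203125, -37.69599151611328), (38.36052322387695, 67.64588928222656), 43.46458053588867)
scene brass z pct [0.0191595  0.03202004 0.03766702] 4
 top rect ((513.302490234375, -295.42584228515625), (69.15938568115234, 0.0), 116.60550689697266)
 board ((423.59307861328125, -318.4820556640625), (294.43304443359375, 162.92391967773438), 0.0235577579587698) 0.008842895599042722
 setup ((566.372802734375, 62.97266387939453), (190.31044006347656, 295.24237060546875), 6.9999470710754395) 0.0189428176882096
 mat -0.0009359931856441905
 strap top ((547.4194946289062, 43.0972785949707), (45.35432815551758, 150.13076782226562), 6.230668067932129) 0.1096045219802198
 blk 0.06 302 ((603.2241821289062, 26.89325714111328), (170.64141845703125, 75.78011322021484), 50.77243423461914)
 blk 0.072 180 ((569.8712158203125, -25.985424041748047), (24.419382095336914, 76.16463470458984), 15.498040199279785)
```

View pics/scene0c.png

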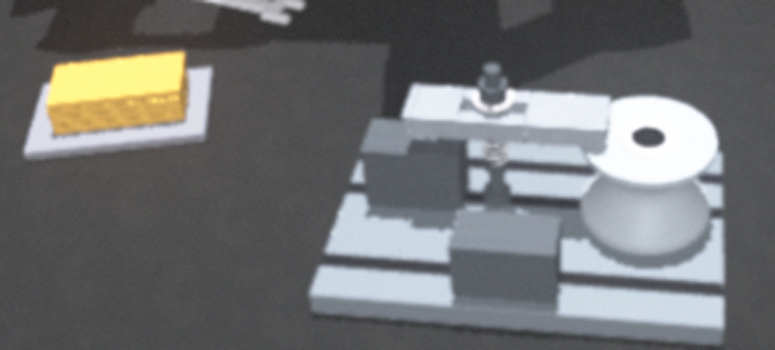

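Run:
```python
from h import *
p=pickle.load(open("scene0.pkl","rb")); P=cloud(p); q=pickle.load(open("top0.pkl","rb")); Q=cloud(q)
for uv in [(263,272),(270,273),(285,272),(300,312),(310,310),(320,312),(263,285),(275,290)]: print("s",uv,np.round(P[uv[1],uv[0]],4))
for uv in [(351,217),(355,213),(356,218),(358,210),(305,183),(312,180),(318,183)]: print("t",uv,np.round(Q[uv[1],uv[0]],4))
hsv=cv2.cvtColor(p["pixels"],cv2.COLOR_BGR2HSV); print(p["pixels"][248,155],hsv[248,155],P[248,155],P[265,155])
for nm,r,C in (("s",p,P),("t",q,Q)):
    h=cv2.cvtColor(r["pixels"],cv2.COLOR_BGR2HSV); z=C[...,2]
    m=(h[...,1]>120)&(h[...,0]>10)&(h[...,0]<40)&(C[...,0]>.35)&(C[...,0]<.65)&(C[...,1]<-.2)&(C[...,1]>-.45)
    print(nm,m.sum(),np.percentile(z[m],[1,50,99])); t=m&(z>.0385)&(z<.048)
    c=C[t]; print(cv2.minAreaRect((c[:,:2]*1000).astype(np.float32)),np.median(c[:,2]))
```

```text
s (263, 272) [ 0.553  -0.0549  0.0755]
s (270, 273) [ 0.552  -0.0411  0.0746]
s (285, 272) [ 0.5695 -0.0041  0.0974]
s (300, 312) [0.6359 0.0425 0.0683]
s (310, 310) [0.6266 0.058  0.0677]
s (320, 312) [0.6272 0.0763 0.0673]
s (263, 285) [ 0.5778 -0.0469  0.065 ]
s (275, 290) [ 0.5753 -0.0248  0.0547]
t (351, 217) [ 0.5405 -0.043   0.0775]
t (355, 213) [ 0.5508 -0.0527  0.0756]
t (356, 218) [ 0.5387 -0.0552  0.0759]
t (358, 210) [ 0.5584 -0.0599  0.0758]
t (305, 183) [0.6234 0.0698 0.0667]
t (312, 180) [0.6306 0.0529 0.0699]
t (318, 183) [0.6242 0.038  0.0673]
[139 248 255] [ 28 116 255] [ 0.48499111 -0.33230458  0.04041499] [ 0.52151699 -0.3151751   0.02405292]
s 785 [-0.00189357  0.02791867  0.04294225]
((495.47344970703125, -322.26300048828125), (59.59605026245117, 110.1806869506836), 23.642147064208984) 0.04085473756771263
t 1029 [0.01495482 0.04098174 0.04563313]
((492.8197021484375, -323.2610168457031), (55.99862289428711, 109.5098876953125), 23.4521541595459) 0.04145271966795261
```

The block under the heel is block_high: its top is at about 76 mm, and the spare's is at about 68 mm. The gap is therefore 14 mm, so two plates are expected (92 mm, 2 mm lift). Next I'll work out the tool axes and move over the stack for a wrist view.

```bash
cat >> h.py <<'E'
def delta(s,target,ang):
    """tool-frame shift mm to target xyz (m) and spin to bring jaw axis (tool y) to world angle ang (mod pi)"""
    T=tool_T(s); d=T[:3,:3].T@(np.asarray(target)-T[:3,3])*1000
    a=np.arctan2(T[1,1],T[0,1]); e=(ang-a+np.pi/2)%np.pi-np.pi/2
    # tool x down: positive spin about tool x = negative about world z
    return d, -e if T[2,0]<0 else e, a
E
python3 - <<'E'
from h import *
from cell import observe
s=observe(); T=tool_T(s); print(np.round(T,4))
a=np.radians(23.5)
c=np.array([.4935,-.323])
out=np.array([np.sin(a),-np.cos(a)]) # outer end dir
g=c+out*0.035
print("grip",g); print(delta(s,[*g,.2],a))
E
```

```text
[[ 1.000e-04  4.348e-01 -9.005e-01  2.283e-01]
 [-1.000e-04 -9.005e-01 -4.348e-01 -4.728e-01]
 [-1.000e+00  1.000e-04 -0.000e+00  2.000e-01]
 [ 0.000e+00  0.000e+00  0.000e+00  1.000e+00]]
grip [ 0.50745622 -0.3550971 ]
(array([-4.00448787e-02,  1.54190308e+01, -3.02537593e+02]), np.float64(-1.5310907802194462), np.float64(-1.120938406000779))
```

Emit:
send_rows(motion=[{"hand":1,"slide":[0,2,-43],"spin":0},{"hand":1,"slide":[0,2,-43],"spin":0},{"hand":1,"slide":[0,2,-43],"spin":0},{"hand":1,"slide":[0,2,-43],"spin":0},{"hand":1,"slide":[0,2,-43],"spin":0},{"hand":1,"slide":[0,2,-43],"spin":0},{"hand":1,"slide":[0,2,-43],"spin":0},{"hand":1,"slide":[0,0,0],"spin":0}], grip_force=60)

```text
time: 1.8
tool_pos: [0.515, -0.3522, 0.1993]
tool_rot: [1.515, 1.569, -1.183]
contact_force: [-0.5, 0.8, 0.7]
opening: 0.0918
```

Emit:
send_rows(motion=[{"hand":1,"slide":[0,0,0],"spin":-0.148},{"hand":1,"slide":[0,0,0],"spin":-0.148},{"hand":1,"slide":[0,0,0],"spin":-0.148},{"hand":1,"slide":[0,0,0],"spin":-0.148},{"hand":1,"slide":[0,0,0],"spin":-0.148},{"hand":1,"slide":[0,0,0],"spin":-0.148},{"hand":1,"slide":[0,0,0],"spin":-0.148},{"hand":1,"slide":[0,0,0],"spin":-0.148}])

```text
time: 2.6
tool_pos: [0.5119, -0.353, 0.1977]
tool_rot: [-1.427, 1.567, -2.924]
contact_force: [-0.2, 0.7, -0.1]
opening: 0.0918
```

Emit:
send_rows(motion=[{"hand":1,"slide":[0,0,0],"spin":-0.148},{"hand":1,"slide":[0,0,0],"spin":-0.148},{"hand":1,"slide":[0,0,0],"spin":-0.05},{"hand":1,"slide":[0,0,0],"spin":0}])

```text
time: 3.0
tool_pos: [0.509, -0.3547, 0.1975]
tool_rot: [-1.891, 1.566, -3.034]
contact_force: [0.3, -0.3, 0.8]
opening: 0.0918
```

```bash
cat >> h.py <<'E'
def wrist(name):
    from cell import observe,vision
    s=observe(); p=vision.read_camera("wrist"); p["T"]=tool_T(s)@p["T_tool_cam"]; p["s"]=s
    cv2.imwrite(f"pics/{name}.png",p["pixels"]); pickle.dump(p,open(f"{name}.pkl","wb")); return p
def brass(p,T=None):
    h=cv2.cvtColor(p["pixels"],cv2.COLOR_BGR2HSV); return (h[...,1]>100)&(h[...,0]>10)&(h[...,0]<40)
E
python3 - <<'E'
from h import *
from cell import observe
p=wrist("w1"); s=p["s"]; print(s["time"],s["tool_pos"],s["contact_force"],s["qpos"]); print(np.round(p["T_tool_cam"],3))
a=np.radians(23.5); print(delta(s,[.5075,-.355,.2],a))
C=cloud(p,p["T"]); m=brass(p)&(C[...,2]>.038)&(C[...,2]<.048)
c=C[m]; print(m.sum(),cv2.minAreaRect((c[:,:2]*1000).astype(np.float32)),np.median(c[:,2]))
E
```

```text
3.0 [ 0.50904352 -0.35468412  0.19748733] [ 0.27927205 -0.28602976  0.83521078] [-0.72981056  0.52457433  1.23984342 -0.00399366  1.38070964 -1.15693829]
[[ 0.    -0.255  0.967 -0.185]
 [ 1.    -0.    -0.001  0.001]
 [ 0.     0.967  0.255 -0.069]
 [ 0.     0.     0.     1.   ]]
(array([-2.50435703, -1.54800837, -0.35725046]), np.float64(0.01774102650339593), np.float64(0.4278934007220635))
4260 ((494.8313903808594, -321.453857421875), (55.45116424560547, 109.47724914550781), 22.316293716430664) 0.04192897836767617
```

View pics/w1.png

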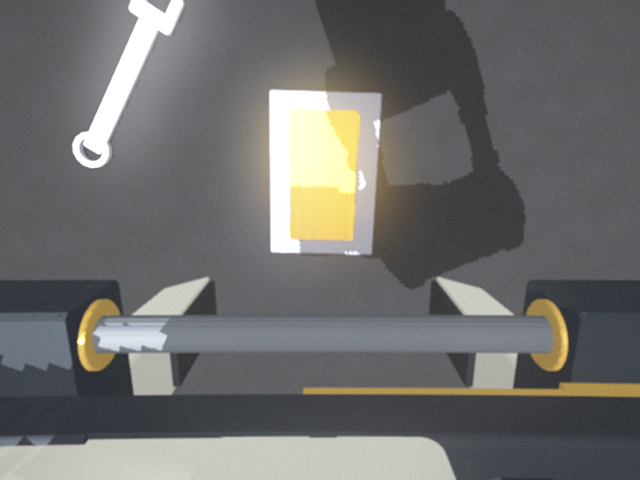

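The wrist view shows the stack top at cols 289–357, rows 110–240, square to the jaws within about 1°. Three estimates of its centre agree within 2–3 mm, with the height at about 42 mm. Now descending.

Emit:
send_rows(motion=[{"hand":1,"slide":[40,0,0],"spin":0.015},{"hand":1,"slide":[40,0,0],"spin":0},{"hand":1,"slide":[40,0,0],"spin":0},{"hand":1,"slide":[20,0,0],"spin":0},{"hand":1,"slide":[5,0,0],"spin":0},{"hand":1,"slide":[0,0,0],"spin":0}])

```text
time: 3.65
tool_pos: [0.5081, -0.3575, 0.0502]
tool_rot: [-0.689, 1.566, -1.861]
contact_force: [1.2, 0.0, 0.1]
opening: 0.0919
```

Run:
```python
from h import *
p=wrist("w2"); s=p["s"]; print(s["time"],s["tool_pos"],s["contact_force"],s["tool_rot"],s["opening"])
print(delta(s,[.5083,-.3545,.035],np.radians(23.3)))
C=cloud(p,p["T"]); m=brass(p)&(C[...,2]>.036)&(C[...,2]<.048)
c=C[m]; print(m.sum(),cv2.minAreaRect((c[:,:2]*1000).astype(np.float32)),np.median(c[:,2]))
```

```text
3.65 [ 0.50813521 -0.35754429  0.05022813] [1.2344607  0.00411691 0.06825028] [-0.68927912  1.5658698  -1.86087666] 0.09190002911017417
(array([15.21334664,  1.38277893, -2.79874246]), np.float64(-0.007468879412671825), np.float64(0.399192836302007))
19764 ((494.0152587890625, -322.21893310546875), (56.032474517822266, 109.80940246582031), 23.41472625732422) 0.041948592273867255
```

View pics/w2.png

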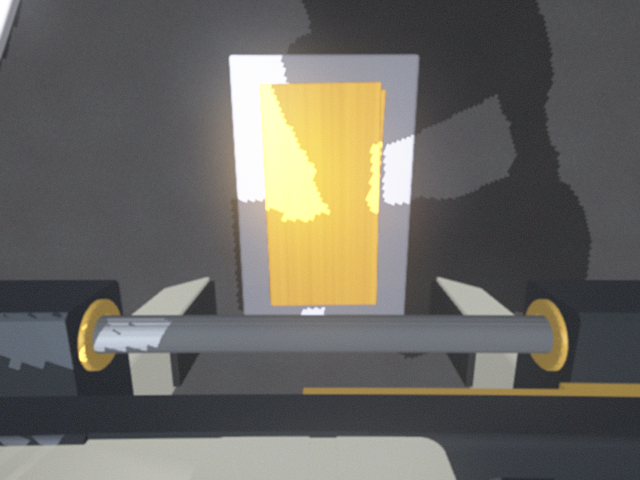

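The closer wrist view gives a clean 56.0 x 109.8 mm rectangle at 23.4°, with its top at 41.9 mm. The lower plates sit slightly to the right. Going down to the grip height and closing.

Emit:
send_rows(motion=[{"hand":1,"slide":[8,0.7,-1.5],"spin":-0.007},{"hand":1,"slide":[6,0.7,-1.5],"spin":0},{"hand":1,"slide":[0,0,0],"spin":0}])

```text
time: 4.0
tool_pos: [0.5103, -0.3559, 0.0396]
tool_rot: [0.001, 1.56, -1.164]
contact_force: [-0.1, -0.9, 1.1]
opening: 0.0916
```

Run:
```python
from h import *
from cell import observe
s=observe(); print(s["tool_pos"],s["contact_force"]); print(delta(s,[.5079,-.3543,.035],np.radians(23.4)))
```

```text
[ 0.51025645 -0.35591952  0.03955119] [-0.09924226 -0.91851134  1.05805876]
(array([ 4.52502006, -1.52494848, -2.46733895]), np.float64(-0.0022503604563690605), np.float64(0.40615668451030407))
```

Emit:
send_rows(motion=[{"hand":1,"slide":[4,-0.7,-2],"spin":0},{"hand":1,"slide":[1.5,0,-1],"spin":0},{"hand":1,"slide":[0.5,0,0],"spin":0}])

```text
time: 4.3
tool_pos: [0.509, -0.3536, 0.0343]
tool_rot: [0.079, 1.558, -1.086]
contact_force: [0.5, 0.1, -0.0]
opening: 0.0919
```

Run:
```python
from h import *
from cell import observe
s=observe(); print(s["tool_pos"],s["contact_force"],tool_T(s)[:3,0]); print(delta(s,[.5079,-.3543,.035],np.radians(23.4)))
```

```text
[ 0.50896226 -0.35361754  0.03429407] [ 0.47233284  0.12225247 -0.01608611] [ 0.00595379 -0.01129618 -0.99991847]
(array([-0.70448657, -1.2447859 ,  0.2160935 ]), np.float64(-0.002131701532354313), np.float64(0.4062753434343187))
```

Emit:
send_rows(motion=[{"hand":-1,"slide":[-0.5,0,0],"spin":0},{"hand":-1,"slide":[0,0,0],"spin":0},{"hand":-1,"slide":[0,0,0],"spin":0},{"hand":-1,"slide":[0,0,0],"spin":0},{"hand":-1,"slide":[0,0,0],"spin":0}], grip_force=60)

```text
time: 4.8
tool_pos: [0.5092, -0.3539, 0.0352]
tool_rot: [0.095, 1.557, -1.069]
contact_force: [-0.2, -0.5, 0.3]
opening: 0.0561
```

Run:
```python
from h import *
from cell import observe
s=observe(); print(s["tool_pos"],s["contact_force"],s["torque"],tool_T(s)[:3,0],s["opening"]); print(delta(s,[.5079,-.3543,.035],np.radians(23.4)))
```

```text
[ 0.50919027 -0.35387189  0.03523676] [-0.15390028 -0.48923296  0.32643235] [ 0.04020817 -0.10563652 -0.00330079] [ 0.0065199  -0.01189679 -0.99990797] 0.056087957928032846
(array([ 0.23342188, -1.3547334 , -0.11975215]), np.float64(-0.002169403289113081), np.float64(0.4062376416775599))
```

Gripped: the opening is 56.1 mm, which is the plate width. Lifting now.

Emit:
send_rows(motion=[{"hand":-1,"slide":[-8,0,0],"spin":0},{"hand":-1,"slide":[-25,0,0],"spin":0},{"hand":-1,"slide":[-40,0,0],"spin":0},{"hand":-1,"slide":[-40,0,0],"spin":0},{"hand":-1,"slide":[0,0,0],"spin":0}])

```text
time: 5.3
tool_pos: [0.508, -0.3522, 0.1531]
tool_rot: [0.029, 1.559, -1.136]
contact_force: [1.0, -1.1, -0.3]
opening: 0.0165
```

Run:
```python
from h import *
p=wrist("w3"); s=p["s"]; print(s["tool_pos"],s["contact_force"],s["torque"],tool_T(s)[:3,0],s["opening"]); print(delta(s,[.5733,-.1815,.130],np.radians(7)))
```

```text
[ 0.50798705 -0.35221982  0.15314012] [ 0.96405025 -1.095034   -0.27950078] [ 0.04673466 -0.20691311  0.07808421] [ 0.00480229 -0.01033831 -0.99993503] 0.016531049166091456
(array([  21.68731021,  127.42754067, -131.29503131]), np.float64(0.28388746262823883), np.float64(0.4060605102678419))
```

View pics/w3.png

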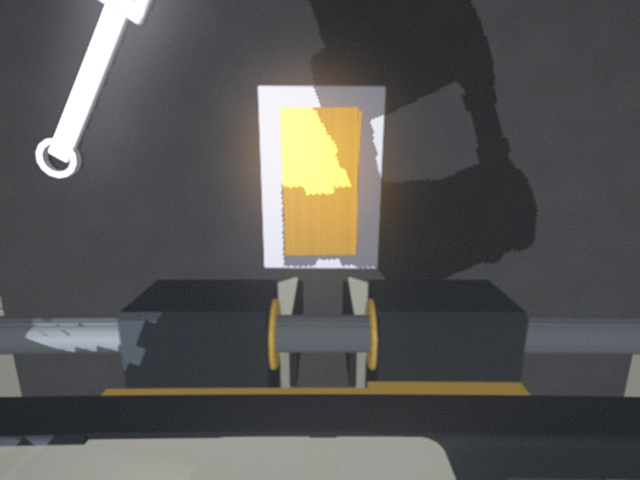

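The plate slipped out and the stack seems unmoved: top at cols 280–359, rows 107–255. The fingers had only just reached the plate when I lifted. I'll re-measure, then regrip with a longer close, a little deeper, and lift gently.

Emit:
send_rows(motion=[{"hand":1,"slide":[35,-1.0,0],"spin":0},{"hand":1,"slide":[35,0,0],"spin":0},{"hand":1,"slide":[20,0,0],"spin":0},{"hand":1,"slide":[0,0,0],"spin":0}])

```text
time: 5.75
tool_pos: [0.5057, -0.3521, 0.0577]
tool_rot: [-0.124, 1.562, -1.289]
contact_force: [-0.8, 0.7, -0.1]
opening: 0.04
```

Run:
```python
from h import *
p=wrist("w4"); s=p["s"]; print(s["time"],s["tool_pos"],s["contact_force"],tool_T(s)[:3,0],s["opening"])
C=cloud(p,p["T"]); z=C[...,2]; m=brass(p)&(z>.038)&(z<.048)
c=C[m]; r=cv2.minAreaRect((c[:,:2]*1000).astype(np.float32)); print(r,np.median(c[:,2]))
a=np.radians(r[2]); g=np.array(r[0])/1000+.035*np.array([np.sin(a),-np.cos(a)]); print(delta(s,[*g,.0345],a))
A=np.c_[c[:,:2],np.ones(len(c))]; print(np.linalg.lstsq(A,c[:,2],rcond=None)[0])
```

```text
5.75 [ 0.5057299  -0.35205375  0.05766002] [-0.76288283  0.67139066 -0.05614456] [ 0.00236179 -0.00816316 -0.99996389] 0.03995455709519006
((494.05438232421875, -322.3415222167969), (55.740638732910156, 109.95989990234375), 23.300418853759766) 0.041979217054134016
(array([23.18416978,  1.05575592,  2.89670236]), np.float64(-0.000612462603972741), np.float64(0.4060565634878982))
[-0.00066813  0.00048074  0.04246587]
```

View pics/w4.png

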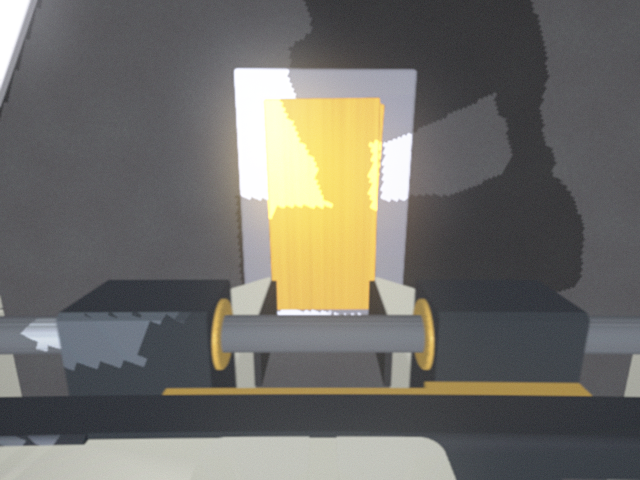

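Emit:
send_rows(motion=[{"hand":0.6,"slide":[0,0.5,1.5],"spin":0},{"hand":0.6,"slide":[0,0.5,1.5],"spin":0},{"hand":0.6,"slide":[0,0,0],"spin":0},{"hand":0.6,"slide":[0,0,0],"spin":0},{"hand":0.6,"slide":[8,0,0],"spin":0},{"hand":0.6,"slide":[7,0,0],"spin":0},{"hand":0.6,"slide":[3,0,0],"spin":0},{"hand":0.6,"slide":[0,0,0],"spin":0}])

```text
time: 6.6
tool_pos: [0.5106, -0.3569, 0.0439]
tool_rot: [0.157, 1.554, -1.008]
contact_force: [-0.2, 0.9, 0.1]
opening: 0.0732
```

```bash
cat >> h.py <<'E'
def st(target=None,deg=None):
    from cell import observe
    s=observe(); print("t",round(s["time"],2),"pos",np.round(s["tool_pos"]*1000,1),"F",np.round(s["contact_force"],1),"M",np.round(s["torque"],2),"xax",np.round(tool_T(s)[:2,0],4),"open",round(s["opening"]*1000,1))
    if target is not None:
        d=delta(s,target,np.radians(deg)); print("need",np.round(d[0],1),"spin",round(d[1],4),"yaw",round(np.degrees(d[2]),2))
    return s
E
python3 -c "
from h import *
st([.50789,-.35449,.0345],23.35)"
```

```text
t 6.6 pos [ 510.6 -356.9   43.9] F [-0.2  0.9  0.1] M [ 0.03 -0.14  0.06] xax [ 0.0088 -0.0139] open 73.2
need [ 9.4 -1.5 -3.4] spin -0.0014 yaw 23.27
```

Emit:
send_rows(motion=[{"hand":0.6,"slide":[5,-0.7,-2.5],"spin":0},{"hand":0.6,"slide":[4,-0.5,-1],"spin":0},{"hand":0.6,"slide":[1,0,0],"spin":0}])

```text
time: 6.9
tool_pos: [0.5078, -0.3539, 0.0328]
tool_rot: [0.149, 1.555, -1.015]
contact_force: [0.0, 0.3, -0.4]
opening: 0.0735
```

```bash
python3 -c "
from h import *
st([.50789,-.35449,.0345],23.35)"
```

```text
t 6.9 pos [ 507.8 -353.9   32.8] F [ 0.   0.3 -0.4] M [ 0.01 -0.13 -0.  ] xax [ 0.0084 -0.0135] open 73.5
need [-1.7 -0.2  0.6] spin -0.0013 yaw 23.28
```

Emit:
send_rows(motion=[{"hand":0.6,"slide":[-1.5,0,0.5],"spin":0},{"hand":0.6,"slide":[0,0,0],"spin":0}])

```text
time: 7.1
tool_pos: [0.508, -0.3543, 0.0342]
tool_rot: [0.142, 1.555, -1.023]
contact_force: [0.6, -0.2, -0.5]
opening: 0.0731
```

```bash
python3 -c "
from h import *
st([.50789,-.35449,.0345],23.35)"
```

```text
t 7.1 pos [ 508.  -354.3   34.2] F [ 0.6 -0.2 -0.5] M [ 0.05 -0.12 -0.02] xax [ 0.0082 -0.0134] open 73.1
need [-0.3 -0.1  0.1] spin -0.0012 yaw 23.28
```

Emit:
send_rows(motion=[{"hand":-1,"slide":[0,0,0],"spin":0},{"hand":-1,"slide":[0,0,0],"spin":0},{"hand":-1,"slide":[0,0,0],"spin":0},{"hand":-1,"slide":[0,0,0],"spin":0},{"hand":-1,"slide":[0,0,0],"spin":0},{"hand":-1,"slide":[0,0,0],"spin":0},{"hand":-1,"slide":[-1,0,0],"spin":0},{"hand":-1,"slide":[-2,0,0],"spin":0}], grip_force=60)

```text
time: 7.9
tool_pos: [0.5082, -0.3545, 0.0379]
tool_rot: [0.157, 1.554, -1.007]
contact_force: [-0.5, 0.5, 0.3]
opening: 0.014
```

```bash
python3 -c "
from h import *
st([.50789,-.35449,.0345],23.35)"
```

```text
t 7.9 pos [ 508.2 -354.5   37.9] F [-0.5  0.5  0.3] M [ 0.02 -0.09  0.01] xax [ 0.0088 -0.0139] open 14.0
need [ 3.4 -0.3 -0.2] spin -0.0013 yaw 23.28
```

Run:
```python
from h import *
from cell import vision
p=wrist("w5")
q=vision.read_camera("scene"); g=q["pixels"]; cv2.imwrite("pics/s5.png",cv2.resize(g[180:330,60:290],None,fx=3,fy=3,interpolation=cv2.INTER_CUBIC))
```

```text
(no output)
```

View pics/w5.png

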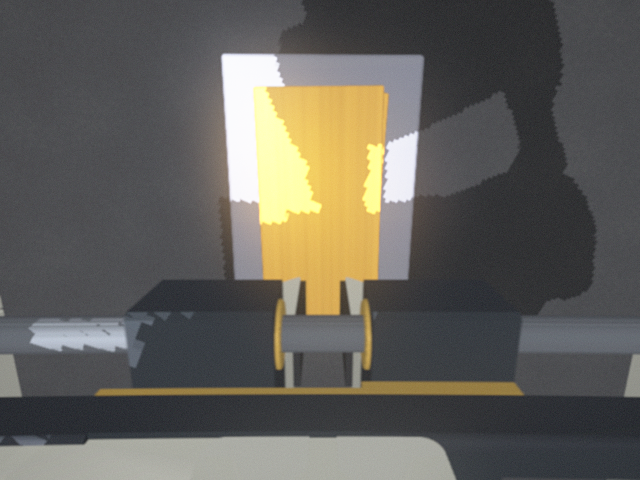

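View pics/s5.png

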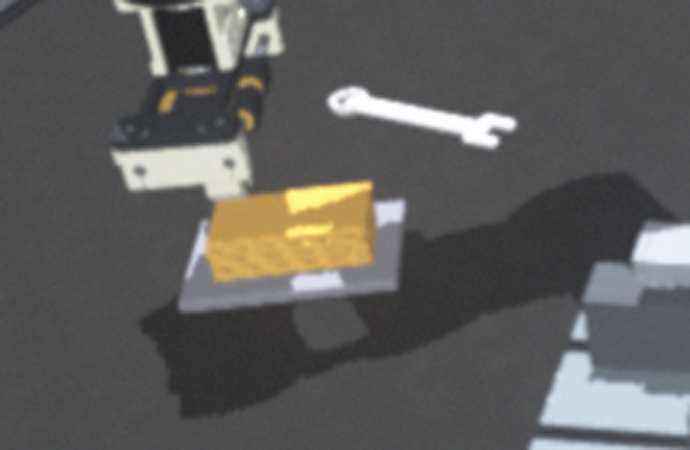

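Run:
```python
from h import *
p=pickle.load(open("w5.pkl","rb")); Tt=np.asarray(p["T_tool_cam"]); C=cloud(p,Tt); W=cloud(p,p["T"])
print(p["fx"],project(p,[[0,0,0],[0,.007,0],[0,-.007,0],[0,.007,.0095],[-.02,.007,.0095]],Tt))
for uv in [(320,275),(320,290),(320,305),(320,312),(352,285),(352,300),(356,290),(290,290),(345,290),(352,320),(280,290),(360,275),(280,270),(365,285),(345,300),(340,375)]:
    print(uv,p["pixels"][uv[1],uv[0]],np.round(C[uv[1],uv[0]]*1000,1),np.round(W[uv[1],uv[0]]*1000,1))
```

```text
395.16926149516036 [[320.49061664 280.873606  ]
 [334.57986592 280.87311382]
 [306.40148298 280.87705281]
 [334.44145173 298.66583037]
 [335.71700823 316.17176164]]
(320, 275) [ 88 179 221] [-4.4 -0.2 -4.7] [ 506.1 -350.3   42.2]
(320, 290) [ 91 178 222] [-3.6 -0.2  3.4] [ 509.3 -357.7   41.5]
(320, 305) [ 88 174 220] [-4.1 -0.2 11.1] [ 512.3 -364.8   42.2]
(320, 312) [ 92 176 222] [-3.9 -0.2 14.9] [ 513.8 -368.3   42. ]
(352, 285) [166 180 181] [-37.4  12.7 -12.3] [ 514.7 -337.7   75. ]
(352, 300) [167 178 178] [-50.6  11.8 -11.6] [ 514.  -338.5   88.3]
(356, 290) [162 176 178] [-41.9  14.  -12. ] [ 515.9 -337.4   79.6]
(290, 290) [165 177 179] [-41.7 -11.6 -11.9] [ 492.5 -347.6   79.3]
(345, 290) [57 70 82] [-37.5  10.  -10.2] [ 513.  -340.7   75.2]
(352, 320) [ 99 101  99] [-107.     7.4  -31.2] [ 501.7 -321.4  144.4]
(280, 290) [60 63 72] [-104.2   -8.2  -37. ] [ 485.1 -322.3  141.4]
(360, 275) [ 88 177 221] [-3.9 19.2 -4.5] [ 524.  -342.8   41.7]
(280, 270) [ 90 179 223] [ -4.9 -19.4  -7.4] [ 487.4 -355.3   42.6]
(365, 285) [58 66 76] [-101.9   10.5  -37.2] [ 502.3 -314.7  139.2]
(345, 300) [50 62 68] [-48.8   9.4 -10.8] [ 512.1 -340.2   86.5]
(340, 375) [82 81 83] [40.2 12.2 79.5] [ 551.2 -423.2   -1. ]
```

Run:
```python
from h import *
for n in ["w1","w5"]:
    p=pickle.load(open(n+".pkl","rb")); C=cloud(p,np.asarray(p["T_tool_cam"]))
    m=(C[...,0]<-8)&(C[...,0]>-80)&(abs(C[...,1])<.07)
    m=(C[...,0]<-.006)&(C[...,0]>-.08)&(abs(C[...,1])<.075)&(abs(C[...,2])<.03)&~brass(p)
    x=C[m]; print(n,len(x),"x max",np.percentile(x[:,0],[50,90,99,100])*1000, x[np.argsort(-x[:,0])[:5]]*1000)
    v,u=np.nonzero(m); o=np.argsort(-x[:,0])[:5]; print(list(zip(u[o],v[o])))
p=pickle.load(open("w5.pkl","rb")); g=p["pixels"][230:400,220:420]; cv2.imwrite("pics/w5c.png",cv2.resize(g,None,fx=4,fy=3.5,interpolation=cv2.INTER_CUBIC))
from cell import vision
q=vision.read_camera("scene"); pickle.dump(q,open("s6.pkl","wb")); C=cloud(q)
m=(abs(C[...,0]-.508)<.05)&(abs(C[...,1]+.354)<.05)&(C[...,2]>.046)&(C[...,2]<.12)&~brass(q)
x=C[m]; print(len(x), np.percentile(x[:,2],[0,1,5,20]) if len(x) else 0); v,u=np.nonzero(m); o=np.argsort(x[:,2])[:6]; print(list(zip(u[o],v[o])),x[o])
```

```text
w1 6203 x max [-54.60929573 -34.59212755 -27.75106582 -25.75990521] [[-25.75990521  48.58894499  -9.62480254]
 [-25.98992976  50.96244962 -11.06943541]
 [-26.24249385 -47.57225026 -11.1729026 ]
 [-26.25097108 -47.24449526  -9.82282409]
 [-26.50319595  47.09930566  -9.90174754]]
[(np.int64(434), np.int64(281)), (np.int64(440), np.int64(278)), (np.int64(208), np.int64(278)), (np.int64(209), np.int64(281)), (np.int64(431), np.int64(281))]
w5 2142 x max [-53.88362952 -34.76253341 -28.58525839 -26.16893653] [[-26.16893653  11.43205896 -11.56934664]
 [-26.5379923   10.98375866 -11.70365471]
 [-26.76708099  11.81666654 -11.78727544]
 [-27.10662656  -8.92499825 -11.91316585]
 [-27.16247801 -10.61977764 -11.48626663]]
[(np.int64(347), np.int64(277)), (np.int64(346), np.int64(277)), (np.int64(348), np.int64(277)), (np.int64(299), np.int64(277)), (np.int64(295), np.int64(278))]
84 [0.06313969 0.06463431 0.06607354 0.07041323]
[(np.int64(135), np.int64(246)), (np.int64(143), np.int64(241)), (np.int64(143), np.int64(242)), (np.int64(134), np.int64(246)), (np.int64(142), np.int64(241)), (np.int64(142), np.int64(244))] [[ 0.51520112 -0.35657389  0.06313969]
 [ 0.4970297  -0.34807944  0.06494044]
 [ 0.50040388 -0.34604332  0.06494994]
 [ 0.51840377 -0.35634694  0.0654159 ]
 [ 0.49882631 -0.34911538  0.06601216]
 [ 0.50933029 -0.3426558   0.0664213 ]]
```

View pics/w5c.png

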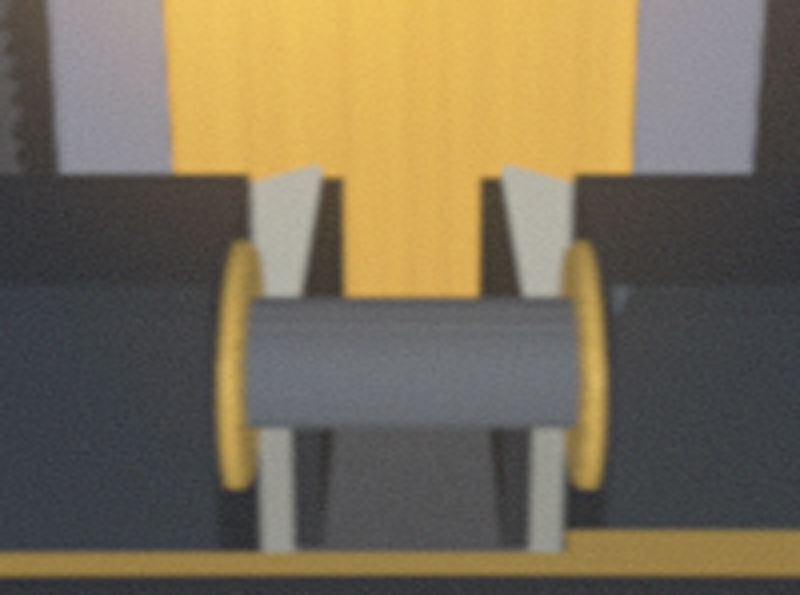

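The cameras settle why both grasps failed. The wrist view and the scene depth each put the visible finger ends about 25–26 mm behind the reported TCP, so the fingers closed above the plate (brass shows under them at cols 305–340, rows 278–300). I'll use an offset of 25.5 mm: reopen, then descend so the real finger tips reach z ≈ 36 mm.

Emit:
send_rows(motion=[{"hand":0.6,"slide":[-4,0,0],"spin":0},{"hand":0.6,"slide":[0,0,0],"spin":0},{"hand":0.6,"slide":[0,0,0],"spin":0},{"hand":0.6,"slide":[0,0,0],"spin":0},{"hand":0.6,"slide":[0,0,0],"spin":0},{"hand":0.6,"slide":[0,0,0],"spin":0},{"hand":0.6,"slide":[0,0,0],"spin":0},{"hand":0.6,"slide":[0,0,0],"spin":0}])

```text
time: 8.85
tool_pos: [0.5083, -0.3546, 0.0424]
tool_rot: [0.167, 1.554, -0.997]
contact_force: [0.4, -0.1, 0.7]
opening: 0.0619
```

Emit:
send_rows(motion=[{"hand":0.6,"slide":[12,0,-1],"spin":0},{"hand":0.6,"slide":[10,0,-1],"spin":0},{"hand":0.6,"slide":[0,0,0],"spin":0}])

```text
time: 9.15
tool_pos: [0.5074, -0.3527, 0.0182]
tool_rot: [0.162, 1.554, -1.003]
contact_force: [0.6, 0.3, 0.2]
opening: 0.0733
```

Run:
```python
from h import *
p=wrist("w6")
st([.5079,-.3545,.0105],23.35)
C=cloud(p,np.asarray(p["T_tool_cam"]))
m=(C[...,0]<-.012)&(C[...,0]>-.08)&(abs(C[...,1])<.075)&(abs(C[...,2])<.03)&~brass(p)
x=C[m]; print("x max",np.percentile(x[:,0],[50,90,99,100])*1000)
C=cloud(p,p["T"]); z=C[...,2]; m=brass(p)&(z>.038)&(z<.048)
c=C[m]; r=cv2.minAreaRect((c[:,:2]*1000).astype(np.float32)); print(r,np.median(c[:,2]))
```

```text
t 9.2 pos [ 507.7 -353.    18.8] F [-0.7  0.5 -0.2] M [-0.01 -0.04 -0.01] xax [ 0.0094 -0.0144] open 73.1
need [ 8.3 -0.4  1.4] spin -0.0014 yaw 23.27
x max [-54.20625677 -34.40257154 -27.08015214 -21.96604507]
((491.02032470703125, -315.6209716796875), (56.03754425048828, 95.32862854003906), 23.425016403198242) 0.04197745118670208
```

View pics/w6.png

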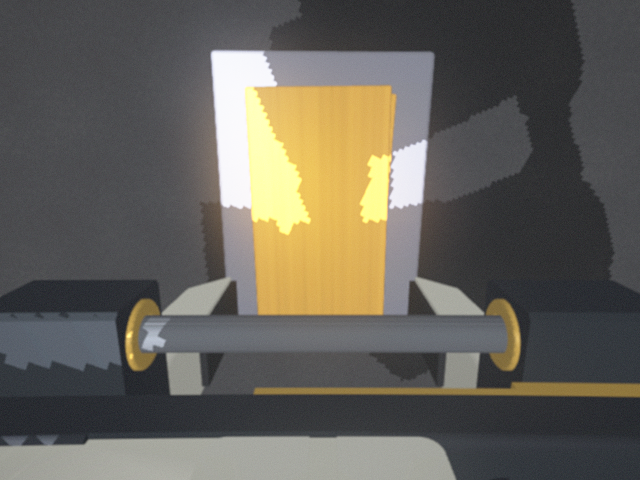

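The fingers now straddle the plate (brass at cols 257–384, finger inner faces at 237 and 413). Descending the last 8 mm.

Emit:
send_rows(motion=[{"hand":0.6,"slide":[4,0,1],"spin":0},{"hand":0.6,"slide":[3,0,0],"spin":0},{"hand":0.6,"slide":[0,0,0],"spin":0}])

```text
time: 9.5
tool_pos: [0.5083, -0.3542, 0.0111]
tool_rot: [0.172, 1.553, -0.993]
contact_force: [-1.3, 1.4, 0.2]
opening: 0.0733
```

```bash
python3 -c "
from h import *
st([.50789,-.35449,.0105],23.35)"
```

```text
t 9.5 pos [ 508.3 -354.2   11.1] F [-1.3  1.4  0.2] M [ 0.03 -0.14 -0.01] xax [ 0.0095 -0.0145] open 73.3
need [ 0.6 -0.5  0.1] spin -0.0013 yaw 23.28
```

Emit:
send_rows(motion=[{"hand":-1,"slide":[0.4,-0.3,0],"spin":0},{"hand":-1,"slide":[0,0,0],"spin":0},{"hand":-1,"slide":[0,0,0],"spin":0},{"hand":-1,"slide":[0,0,0],"spin":0},{"hand":-1,"slide":[0,0,0],"spin":0},{"hand":-1,"slide":[0,0,0],"spin":0}], grip_force=60)

```text
time: 10.1
tool_pos: [0.5081, -0.3546, 0.011]
tool_rot: [0.175, 1.553, -0.989]
contact_force: [-0.1, 0.2, -0.8]
opening: 0.0545
```

```bash
python3 -c "
from h import *
st([.50789,-.35449,.0105],23.35)"
```

```text
t 10.1 pos [ 508.1 -354.6   11. ] F [-0.1  0.2 -0.8] M [ 0.07 -0.16 -0.03] xax [ 0.0099 -0.015 ] open 54.5
need [ 0.5 -0.1 -0.2] spin -0.0014 yaw 23.27
```

Emit:
send_rows(motion=[{"hand":-1,"slide":[0,0,0],"spin":0},{"hand":-1,"slide":[0,0,0],"spin":0}])

```text
time: 10.3
tool_pos: [0.5081, -0.3546, 0.011]
tool_rot: [0.175, 1.553, -0.99]
contact_force: [0.5, -0.5, -1.3]
opening: 0.0541
```

```bash
python3 -c "
from h import *
st([.50789,-.35449,.0105],23.35)"
```

```text
t 10.3 pos [ 508.1 -354.6   11. ] F [ 0.5 -0.5 -1.3] M [ 0.02 -0.14  0.02] xax [ 0.0099 -0.0151] open 54.1
need [ 0.5 -0.1 -0.2] spin -0.0013 yaw 23.28
```

Emit:
send_rows(motion=[{"hand":-1,"slide":[-2,0,0],"spin":0},{"hand":-1,"slide":[-4,0,0],"spin":0},{"hand":-1,"slide":[-6,0,0],"spin":0},{"hand":-1,"slide":[0,0,0],"spin":0}])

```text
time: 10.7
tool_pos: [0.5073, -0.3537, 0.0228]
tool_rot: [0.132, 1.555, -1.033]
contact_force: [-0.4, -0.5, -4.5]
opening: 0.0549
```

```bash
python3 -c "
from h import *
st([.50789,-.35449,.0105],23.35)
p=wrist('w7')
from cell import vision
q=vision.read_camera('scene'); g=q['pixels']; cv2.imwrite('pics/s7.png',cv2.resize(g[180:330,60:290],None,fx=3,fy=3,interpolation=cv2.INTER_CUBIC))
"
```

```text
t 10.7 pos [ 507.3 -353.7   22.8] F [-0.4 -0.5 -4.5] M [-0.16 -0.19  0.04] xax [ 0.008  -0.0134] open 54.9
need [12.3  0.2  0.7] spin -0.0013 yaw 23.28
```

View pics/w7.png

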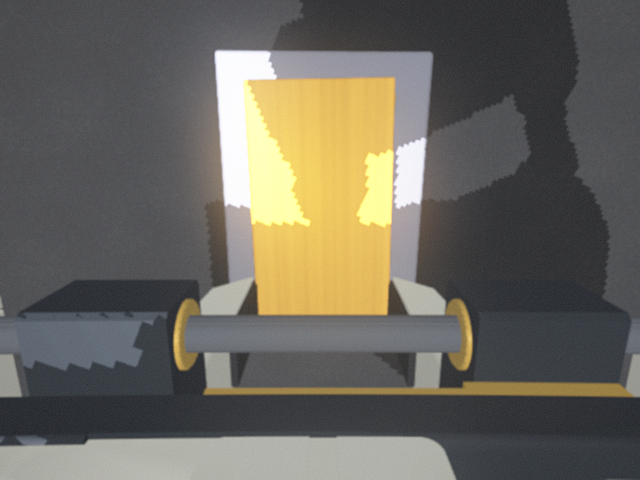

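View pics/s7.png

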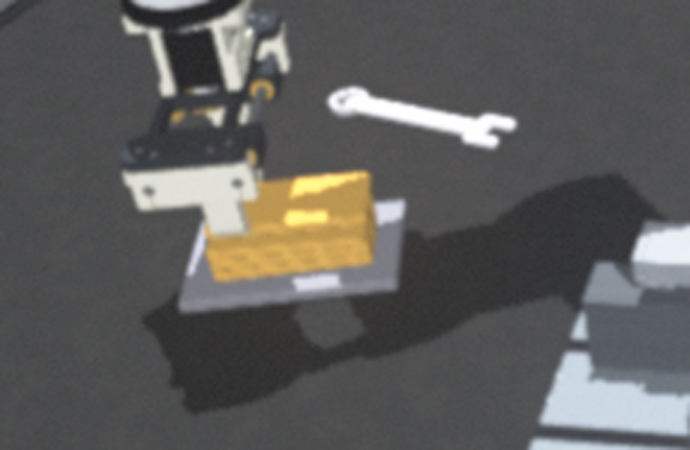

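The load reads −4.5 N in z, so one plate is held. Lifting further and checking how level the plate hangs.

Emit:
send_rows(motion=[{"hand":-1,"slide":[-15,0,0],"spin":0},{"hand":-1,"slide":[-30,0,0],"spin":0},{"hand":-1,"slide":[-35,0,0],"spin":0},{"hand":-1,"slide":[-15,0,0],"spin":0},{"hand":-1,"slide":[0,0,0],"spin":0}])

```text
time: 11.3
tool_pos: [0.5048, -0.3509, 0.1177]
tool_rot: [-0.122, 1.562, -1.286]
contact_force: [0.3, 0.4, -4.8]
opening: 0.0543
```

```bash
cat >> h.py <<'E'
def held(p,lo=-.045,hi=-.015,src="T_tool_cam"):
    """brass surface near finger tips, in tool frame: slopes and outline; and in world"""
    C=cloud(p,np.asarray(p["T_tool_cam"])); W=cloud(p,p["T"])
    m=brass(p)&(C[...,0]>lo)&(C[...,0]<hi)&(abs(C[...,1])<.05)&(C[...,2]<.03)&(C[...,2]>-.12)
    m=cv2.erode(m.astype(np.uint8),np.ones((3,3)))>0
    w=W[m]; A=np.c_[w[:,:2]-w[:,:2].mean(0),np.ones(len(w))]; k=np.linalg.lstsq(A,w[:,2],rcond=None)[0]
    c=C[m]; B=np.c_[c[:,1:],np.ones(len(c))]; kt=np.linalg.lstsq(B,c[:,0],rcond=None)[0]
    T=tool_T(p["s"]); inn=-T[:2,2]; jaw=T[:2,1]
    r=cv2.minAreaRect((w[:,:2]*1000).astype(np.float32))
    print("world slope inward",round(k[:2]@inn,4),"slope jaw",round(k[:2]@jaw,4),"z",round(k[2]*1000,1),"rect",np.round(r[0],1),np.round(r[1],1),round(r[2],2),"innermost tool z",round(c[:,2].min()*1000,1),"tool plane (y,z,1)",np.round(kt,4))
    return m
E
python3 -c "
from h import *
st([.5733,-.1815,.120],7)
p=wrist('w8'); held(p)
"
```

```text
t 11.3 pos [ 504.8 -350.9  117.7] F [ 0.3  0.4 -4.8] M [-0.17 -0.15 -0.01] xax [ 0.0025 -0.0086] open 54.3
need [  -3.6  129.9 -128.5] spin 0.2841 yaw 23.28
world slope inward -0.0225 slope jaw -0.0052 z 147.6 rect [ 488.1 -311.2] [55.4 93.5] 24.39 innermost tool z -89.8 tool plane (y,z,1) [ 0.0041 -0.0136 -0.0309]
```

View pics/w8.png

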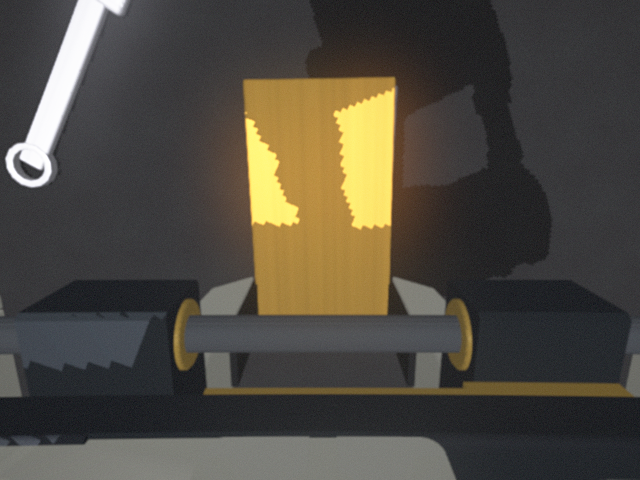

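The plate is held squarely (cols 245–395, inner edge at row 78), with its inner end sagging about 2 mm. Turning and carrying it to a place in front of the heel.

Emit:
send_rows(motion=[{"hand":-1,"slide":[0,0,0],"spin":0.1},{"hand":-1,"slide":[0,0,0],"spin":0.1},{"hand":-1,"slide":[0,0,0],"spin":0.08},{"hand":-1,"slide":[0,0,0],"spin":0}])

```text
time: 11.75
tool_pos: [0.5019, -0.3486, 0.1103]
tool_rot: [-1.416, 1.565, -2.87]
contact_force: [0.3, -0.4, -4.2]
opening: 0.0546
```

```bash
python3 -c "
from h import *
st([.5733,-.1815,.115],7)
"
```

```text
t 11.75 pos [ 501.9 -348.6  110.3] F [ 0.3 -0.4 -4.2] M [-0.15 -0.13 -0.04] xax [-0.0056 -0.0016] open 54.6
need [  -5.4   90.3 -157.7] spin -0.006 yaw 6.65
```

Emit:
send_rows(motion=[{"hand":-1,"slide":[-3,15,-26],"spin":0},{"hand":-1,"slide":[-3,20,-35],"spin":0},{"hand":-1,"slide":[-3,20,-35],"spin":0},{"hand":-1,"slide":[-3,18,-32],"spin":0},{"hand":-1,"slide":[-2,10,-18],"spin":0},{"hand":-1,"slide":[0,0,0],"spin":0}])

```text
time: 12.35
tool_pos: [0.5651, -0.1879, 0.1154]
tool_rot: [-1.966, 1.553, 2.873]
contact_force: [1.4, -0.3, -5.2]
opening: 0.0542
```

Run:
```python
from h import *
st([.5733,-.1815,.115],7)
p=wrist('w9'); m=held(p)
from cell import vision
for t in ["heel","strap","setup_plate","stud_top","block_high"]:
    r=vision.cut_out(p,t); print(t,[(np.round(d["uv"]).tolist(),round(d["conf"],2),int(d["mask"].sum())) for d in r][:3])
W=cloud(p,p["T"]); z=W[...,2]
h=cv2.cvtColor(p["pixels"],cv2.COLOR_BGR2HSV)
sm=(z>.105)&(z<.116)&(h[...,1]<60)&(abs(W[...,0]-.545)<.06)&(W[...,1]>-.06)&(W[...,1]<.14)
c=W[sm]; print("strap",len(c),cv2.minAreaRect((c[:,:2]*1000).astype(np.float32)),np.median(c[:,2]))
```

```text
t 12.35 pos [ 565.1 -187.9  115.4] F [ 1.4 -0.3 -5.2] M [-0.23 -0.18 -0.02] xax [-0.0168  0.0046] open 54.2
need [ 0.3  8.9 -5.3] spin 0.0049 yaw 7.28
world slope inward -0.0069 slope jaw -0.0207 z 146.1 rect [ 560.3 -145.3] [55.3 93.5] 8.47 innermost tool z -90.2 tool plane (y,z,1) [ 0.0046 -0.0136 -0.031 ]
heel []
strap []
setup_plate [([398.0, 47.0], 0.65, 20835)]
stud_top [([401.0, 49.0], 0.74, 20839)]
block_high [([339.0, 22.0], 0.68, 3878)]
strap 0 ((0.0, 0.0), (0.0, 0.0), 0.0) nan
  return _methods._mean(a, axis=axis, dtype=dtype,
  ret = ret.dtype.type(ret / rcount)
```

View pics/w9.png

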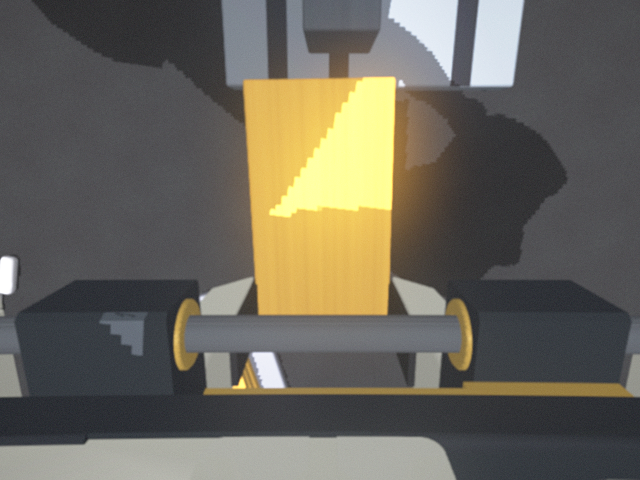

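```bash
cat >> h.py <<'E'
def inframe(W,o=(.555,-.0326),deg=7.0):
    a=np.radians(deg); d=W[...,:2]-np.array(o)
    return np.stack([d@np.array([np.cos(a),np.sin(a)]),d@np.array([-np.sin(a),np.cos(a)]),W[...,2]],-1)
E
python3 - <<'E'
from h import *
p=pickle.load(open("w9.pkl","rb")); W=cloud(p,p["T"]); S=inframe(W)*1000
def prof(z0,z1,ylo,yhi,name):
    m=(S[...,2]>z0)&(S[...,2]<z1)&(S[...,1]>ylo)&(S[...,1]<yhi)&(abs(S[...,0])<130)&~brass(p)
    c=S[m]; print(name,m.sum(),"x",np.percentile(c[:,0],[1,50,99]).round(1),"y",np.percentile(c[:,1],[1,50,99]).round(1),"z",np.median(c[:,2]).round(1))
    for y in np.arange(-60,20,10):
        k=c[(c[:,1]>y)&(c[:,1]<y+10)]
        if len(k)>20: print("   y",y,"x",k[:,0].min().round(1),k[:,0].max().round(1))
prof(70,82,-60,30,"block")
prof(15,24,-70,30,"setup")
E
```

```text
block 2658 x [-19.3   0.4  19.7] y [-33.7 -27.  -19.6] z 75.9
   y -40 x -19.5 19.6
   y -30 x -19.5 20.5
   y -20 x -19.2 20.0
setup 20411 x [-72.8  40.7 112.8] y [-53.  -28.9  -3.4] z 20.1
   y -60 x -74.9 114.5
   y -50 x -74.9 114.7
   y -40 x -74.9 115.0
   y -30 x -74.7 115.3
   y -20 x -74.8 115.1
   y -10 x -74.6 114.9
```

```bash
cat >> h.py <<'E'
def edges(p,lo=-.045,hi=-.015):
    """side edges of the held plate in tool frame -> centre offset (tool y, mm) and yaw of plate relative to tool (deg, + = world ccw)"""
    C=cloud(p,np.asarray(p["T_tool_cam"])); m=brass(p)&(C[...,0]>lo)&(C[...,0]<hi)&(abs(C[...,1])<.05)&(C[...,2]<.03)&(C[...,2]>-.12)
    L=[];Rr=[]
    for v in range(0,320):
        u=np.nonzero(m[v])[0]
        if len(u)>80:
            # intersect rays at edge: use plane depth of row median x
            L.append(C[v,u[0]+2]);Rr.append(C[v,u[-1]-2])
    L=np.array(L)*1000;Rr=np.array(Rr)*1000
    s=(L[:,2]>-86)&(L[:,2]<-5); L=L[s];Rr=Rr[s]
    fl=np.polyfit(L[:,2],L[:,1],1);fr=np.polyfit(Rr[:,2],Rr[:,1],1)
    f=(fl+fr)/2
    print("edges slopes",fl.round(4),fr.round(4),"plate yaw rel tool (dy/dz)",f[0].round(4),"centre y at z=0,-35,-90:",np.polyval(f,[0,-35,-90]).round(2))
E
python3 -c "
from h import *
for n in ['w8','w9']: edges(pickle.load(open(n+'.pkl','rb')))
"
```

```text
edges slopes [ 9.50000e-03 -2.59193e+01] [1.67000e-02 2.78948e+01] plate yaw rel tool (dy/dz) 0.0131 centre y at z=0,-35,-90: [ 0.99  0.53 -0.19]
edges slopes [ 5.20000e-03 -2.62136e+01] [1.56000e-02 2.75682e+01] plate yaw rel tool (dy/dz) 0.0104 centre y at z=0,-35,-90: [ 0.68  0.31 -0.26]
```

```bash
cat >> h.py <<'E'
O=np.array([.555,-.0326])
def tcp_for(cx,cy,z,off_y=.0004,off_z=-.035,rel=0.0115,deg=7.0):
    """TCP xyz so plate centre is at setup (cx,cy) mm, and tool yaw deg"""
    a=np.radians(deg); ex=np.array([np.cos(a),np.sin(a)]);ey=np.array([-np.sin(a),np.cos(a)])
    c=O+ex*cx/1000+ey*cy/1000
    b=a-rel; ty=np.array([np.cos(b),np.sin(b)]); tz=np.array([np.sin(b),-np.cos(b)])
    t=c-ty*off_y-tz*off_z
    return [t[0],t[1],z/1000],np.degrees(b)
E
python3 -c "
from h import *
t=tcp_for(0,-75,110); print(t); st(*t)"
```

```text
([np.float64(0.5676083019111379), np.float64(-0.1418710098136838), 0.11], np.float64(6.341098535599554))
t 12.65 pos [ 564.1 -192.1  116. ] F [ 0.   0.1 -3.9] M [-0.16 -0.15  0.03] xax [-0.0162  0.0032] open 54.6
need [  6.1   9.6 -49.4] spin 0.0096 yaw 6.89
```

Emit:
send_rows(motion=[{"hand":-1,"slide":[0,4,-20],"spin":0.005},{"hand":-1,"slide":[0,3,-16],"spin":0.004},{"hand":-1,"slide":[0,2,-8],"spin":0},{"hand":-1,"slide":[0,0,0],"spin":0}])

```text
time: 13.05
tool_pos: [0.5672, -0.1494, 0.1158]
tool_rot: [-1.823, 1.554, 2.996]
contact_force: [0.5, 0.3, -3.6]
opening: 0.0544
```

```bash
python3 -c "
from h import *
t=tcp_for(0,-75,60);st(*t); p=wrist('w10'); held(p); edges(p)"
```

```text
t 13.05 pos [ 567.2 -149.4  115.8] F [ 0.5  0.3 -3.6] M [-0.19 -0.19  0.04] xax [-0.0163  0.0024] open 54.4
need [55.8  2.1 -7.2] spin -0.0042 yaw 6.1
world slope inward -0.0092 slope jaw -0.0197 z 146.5 rect [ 563.1 -106.6] [55.  93.3] 7.13 innermost tool z -90.0 tool plane (y,z,1) [ 0.0037 -0.0133 -0.031 ]
edges slopes [ 1.56000e-02 -2.60273e+01] [ 0.0371 27.946 ] plate yaw rel tool (dy/dz) 0.0263 centre y at z=0,-35,-90: [ 0.96  0.04 -1.41]
```

View pics/w10.png

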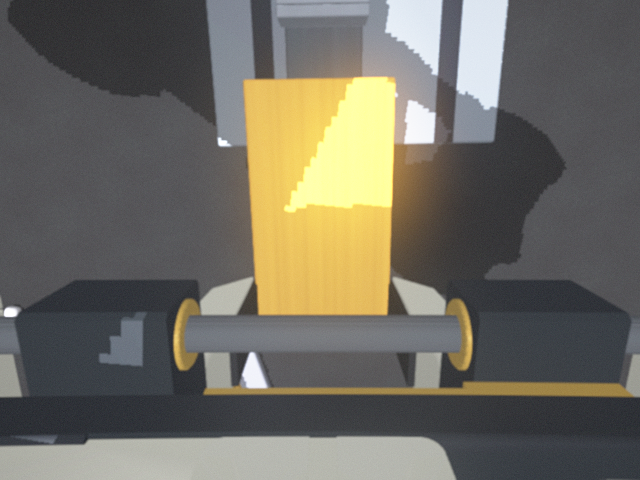

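The strap end (cols 277–368) and block (286–362) are in line with the held plate (245–395), with an offset of about 1 mm. Lowering to just above the pile height in front of the heel.

Emit:
send_rows(motion=[{"hand":-1,"slide":[18,0.7,0],"spin":0},{"hand":-1,"slide":[20,0.7,0],"spin":0},{"hand":-1,"slide":[12,0,0],"spin":0},{"hand":-1,"slide":[2,0,0],"spin":0},{"hand":-1,"slide":[0,0,0],"spin":0}])

```text
time: 13.6
tool_pos: [0.5689, -0.1528, 0.0635]
tool_rot: [-1.612, 1.558, -3.077]
contact_force: [0.0, -0.6, -3.5]
opening: 0.0547
```

```bash
python3 -c "
from h import *
t=tcp_for(0,-75,56,rel=.015);st(*t); p=wrist('w11'); held(p); edges(p); st(*t)"
```

```text
t 13.6 pos [ 568.9 -152.8   63.5] F [ 0.  -0.6 -3.5] M [-0.14 -0.14 -0.  ] xax [-0.013  -0.0008] open 54.7
need [  7.5  -0.2 -11. ] spin -0.0012 yaw 6.07
world slope inward -0.012 slope jaw -0.0177 z 94.0 rect [ 564.9 -109.8] [55.4 93.1] 7.05 innermost tool z -90.0 tool plane (y,z,1) [ 0.0047 -0.0125 -0.031 ]
edges slopes [ 1.0400e-02 -2.6144e+01] [1.5400e-02 2.7517e+01] plate yaw rel tool (dy/dz) 0.0129 centre y at z=0,-35,-90: [ 0.69  0.23 -0.48]
t 13.65 pos [ 569.  -152.8   63.7] F [-0.7  0.4 -5. ] M [-0.13 -0.19 -0.04] xax [-0.0128 -0.0009] open 54.8
need [  7.7  -0.2 -11.1] spin -0.0013 yaw 6.07
```

View pics/w11.png

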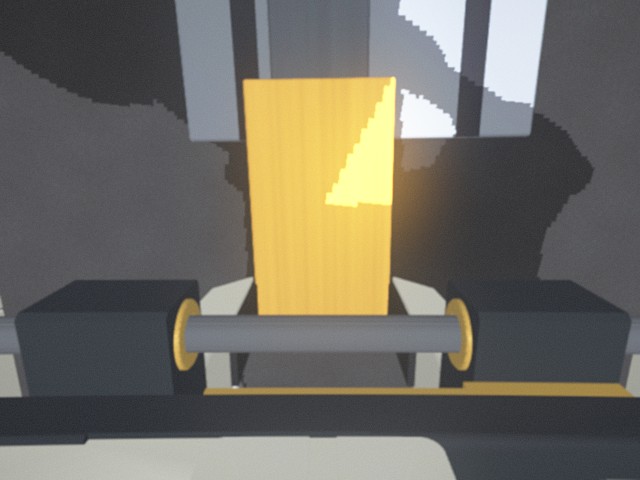

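Emit:
send_rows(motion=[{"hand":-1,"slide":[4.5,0,-4],"spin":0},{"hand":-1,"slide":[2.5,0,-4],"spin":0},{"hand":-1,"slide":[0,0,0],"spin":0}])

```text
time: 13.95
tool_pos: [0.569, -0.1448, 0.058]
tool_rot: [-1.469, 1.561, -2.934]
contact_force: [0.1, 0.2, -4.1]
opening: 0.0543
```

```bash
python3 -c "
from h import *
t=tcp_for(0,-75,56.5,rel=.015);st(*t); t=tcp_for(0,-15,56.5,rel=.015); st(*t)
from cell import vision
q=vision.read_camera('scene'); pickle.dump(q,open('s11.pkl','wb')); g=q['pixels']; cv2.imwrite('pics/s11.png',cv2.resize(g[220:350,170:400],None,fx=3.4,fy=3.4,interpolation=cv2.INTER_CUBIC))
"
```

```text
t 13.95 pos [ 569.  -144.8   58. ] F [ 0.1  0.2 -4.1] M [-0.11 -0.12  0.03] xax [-0.0098 -0.0021] open 54.3
need [ 1.5 -1.2 -3.1] spin -0.0017 yaw 6.05
t 13.95 pos [ 569.  -144.8   58. ] F [ 0.1  0.2 -4.1] M [-0.11 -0.12  0.03] xax [-0.0098 -0.0021] open 54.3
need [  1.5  -2.2 -63.1] spin -0.0017 yaw 6.05
```

View pics/s11.png

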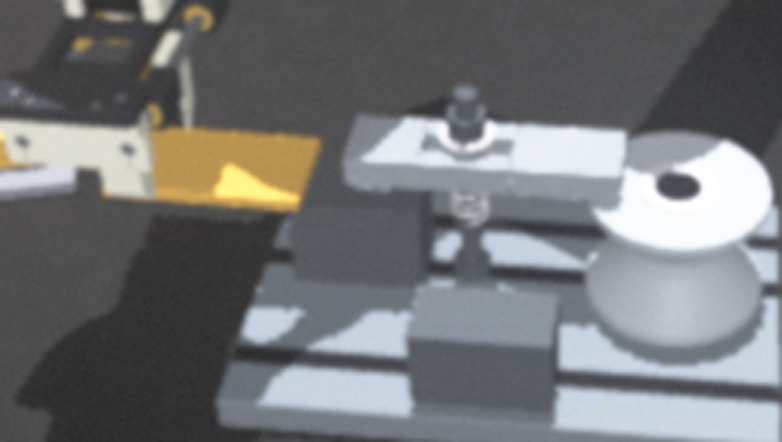

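The scene view shows the plate level with the block's top edge, in line and just short of the heel. Sliding it in.

Emit:
send_rows(motion=[{"hand":-1,"slide":[0.5,-0.5,-10],"spin":0},{"hand":-1,"slide":[0.5,-0.5,-12],"spin":0},{"hand":-1,"slide":[0.3,-0.3,-10],"spin":0},{"hand":-1,"slide":[0,0,0],"spin":0}])

```text
time: 14.4
tool_pos: [0.5642, -0.1101, 0.0574]
tool_rot: [-1.428, 1.562, -2.892]
contact_force: [-0.1, 0.6, -4.5]
opening: 0.0544
```

```bash
python3 -c "
from h import *
t=tcp_for(0,-15,56.5,rel=.015); st(*t)
p=wrist('w12'); held(p); edges(p)
"
```

```text
t 14.4 pos [ 564.2 -110.1   57.4] F [-0.1  0.6 -4.5] M [-0.15 -0.15 -0.01] xax [-0.0087 -0.0022] open 54.4
need [  0.8  -1.  -28.1] spin -0.0013 yaw 6.07
world slope inward -0.0148 slope jaw -0.0128 z 87.8 rect [560.1 -67. ] [55.7 93. ] 6.78 innermost tool z -89.9 tool plane (y,z,1) [ 0.0039 -0.0135 -0.031 ]
edges slopes [ 8.20000e-03 -2.62264e+01] [ 0.0307 27.9208] plate yaw rel tool (dy/dz) 0.0195 centre y at z=0,-35,-90: [ 0.85  0.17 -0.9 ]
```

View pics/w12.png

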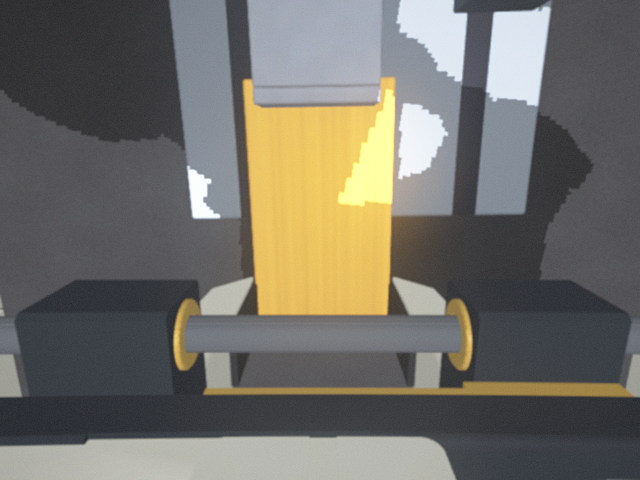

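The plate is about 10 mm under the heel (strap end cols 253–380, plate 245–395), with no contact. Continuing.

Emit:
send_rows(motion=[{"hand":-1,"slide":[0.3,-0.5,-9],"spin":0},{"hand":-1,"slide":[0.3,-0.3,-10],"spin":0},{"hand":-1,"slide":[0,0,-6],"spin":0},{"hand":-1,"slide":[0,0,0],"spin":0}])

```text
time: 14.85
tool_pos: [0.5609, -0.0839, 0.0569]
tool_rot: [-1.322, 1.562, -2.787]
contact_force: [-0.5, 0.0, -3.7]
opening: 0.0545
```

```bash
python3 -c "
from h import *
t=tcp_for(0,-15,53,rel=.015); st(*t)
"
```

```text
t 14.85 pos [560.9 -83.9  56.9] F [-0.5  0.  -3.7] M [-0.14 -0.13  0.03] xax [-0.0079 -0.0029] open 54.5
need [ 3.9 -0.5 -1.7] spin -0.0014 yaw 6.06
```

Emit:
send_rows(motion=[{"hand":-1,"slide":[1.2,-0.3,-1],"spin":0},{"hand":-1,"slide":[1,0,-0.5],"spin":0},{"hand":-1,"slide":[0,0,0],"spin":0}])

```text
time: 15.15
tool_pos: [0.5605, -0.0826, 0.0546]
tool_rot: [-1.272, 1.562, -2.736]
contact_force: [0.1, 1.0, -4.5]
opening: 0.0546
```

```bash
python3 -c "
from h import *
t=tcp_for(0,-15,53,rel=.015); st(*t)
"
```

```text
t 15.15 pos [560.5 -82.6  54.6] F [ 0.1  1.  -4.5] M [-0.12 -0.12 -0.  ] xax [-0.0076 -0.0033] open 54.6
need [ 1.6 -0.3 -0.3] spin -0.0012 yaw 6.07
```

Emit:
send_rows(motion=[{"hand":-1,"slide":[0.9,0,0],"spin":0},{"hand":-1,"slide":[0.5,0,0],"spin":0}])

```text
time: 15.35
tool_pos: [0.5606, -0.0829, 0.0532]
tool_rot: [-1.279, 1.563, -2.745]
contact_force: [-0.7, 2.1, -1.4]
opening: 0.0545
```

```bash
python3 -c "
from h import *
t=tcp_for(0,-15,53,rel=.015); st(*t)
"
```

```text
t 15.35 pos [560.6 -82.9  53.2] F [-0.7  2.1 -1.4] M [ 0.1  -0.01  0.06] xax [-0.0074 -0.0031] open 54.5
need [ 0.2 -0.4 -0.6] spin -0.0018 yaw 6.04
```

The pile is taking part of the weight (Fz −4.5 → −1.4 N). One small step lower, then release.

Emit:
send_rows(motion=[{"hand":-1,"slide":[0.6,0,0],"spin":0},{"hand":-1,"slide":[0,0,0],"spin":0},{"hand":0.6,"slide":[0,0,0],"spin":0},{"hand":0.6,"slide":[0,0,0],"spin":0},{"hand":0.6,"slide":[0,0,0],"spin":0}])

```text
time: 15.85
tool_pos: [0.5618, -0.0835, 0.0541]
tool_rot: [-0.919, 1.565, -2.385]
contact_force: [0.5, 0.1, -1.4]
opening: 0.0718
```

```bash
python3 -c "
from h import *
t=tcp_for(0,-15,53,rel=.015); st(*t); p=wrist('w13'); held(p); edges(p)
"
```

```text
t 15.85 pos [561.8 -83.5  54.1] F [ 0.5  0.1 -1.4] M [-0.   -0.11  0.04] xax [-0.0041 -0.0039] open 71.8
need [ 1.1 -1.5 -1.3] spin -0.0024 yaw 6.01
world slope inward 0.001 slope jaw -0.0006 z 84.0 rect [556.3 -40.5] [55.1 94.4] 6.98 innermost tool z -90.7 tool plane (y,z,1) [-0.0039  0.0044 -0.0298]
edges slopes [ -0.0496 -28.7595] [1.93000e-02 2.64418e+01] plate yaw rel tool (dy/dz) -0.0151 centre y at z=0,-35,-90: [-1.16 -0.63  0.2 ]
```

View pics/w13.png

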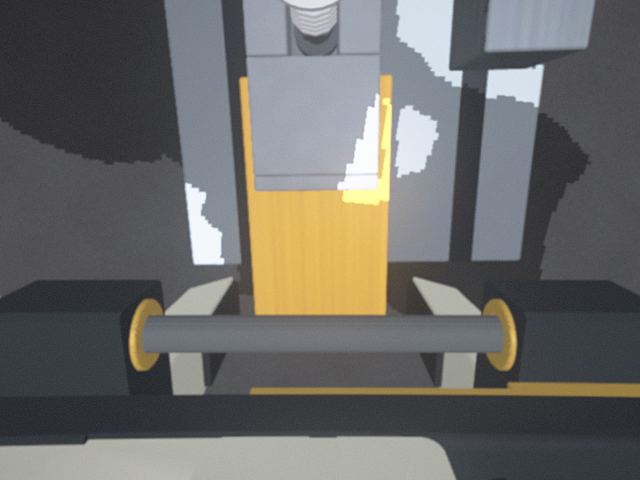

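Plate 1 lies flat on the block: top at 84.0 mm, yaw 6.98°, inner end about 39 mm under the heel, x offset 0.3 mm. Returning to the stack.

Emit:
send_rows(motion=[{"hand":0.6,"slide":[-15,-1,0],"spin":0},{"hand":0.6,"slide":[-35,0,0],"spin":0},{"hand":0.6,"slide":[-15,-10,30],"spin":0},{"hand":0.6,"slide":[0,-15,48],"spin":0},{"hand":0.6,"slide":[0,-15,48],"spin":0},{"hand":0.6,"slide":[0,-15,48],"spin":0},{"hand":0.6,"slide":[0,-15,48],"spin":0},{"hand":0.6,"slide":[0,-10,30],"spin":0}])

```text
time: 16.7
tool_pos: [0.5102, -0.3449, 0.1251]
tool_rot: [0.029, 1.563, -1.428]
contact_force: [0.8, -0.0, 0.2]
opening: 0.0735
```

Emit:
send_rows(motion=[{"hand":0.6,"slide":[0,0,0],"spin":-0.1},{"hand":0.6,"slide":[0,0,0],"spin":-0.1},{"hand":0.6,"slide":[0,0,0],"spin":-0.1},{"hand":0.6,"slide":[0,0,0],"spin":0}])

```text
time: 17.1
tool_pos: [0.5079, -0.3526, 0.125]
tool_rot: [-0.203, 1.56, -1.359]
contact_force: [0.0, -0.3, 0.5]
opening: 0.0733
```

Run:
```python
from h import *
st([.508,-.3545,.050],23.35)
p=wrist("w14"); C=cloud(p,p["T"]); z=C[...,2]; m=brass(p)&(z>.030)&(z<.040)
c=C[m]; r=cv2.minAreaRect((c[:,:2]*1000).astype(np.float32)); print(r,np.median(c[:,2]))
```

```text
t 17.1 pos [ 507.9 -352.6  125. ] F [ 0.  -0.3  0.5] M [-0.   -0.13 -0.  ] xax [ 0.0022 -0.0103] open 73.3
need [75.  -0.5  1. ] spin 0.0078 yaw 23.8
((494.94232177734375, -322.7786865234375), (55.91347885131836, 109.66862487792969), 21.042423248291016) 0.03391506421113988
```

View pics/w14.png

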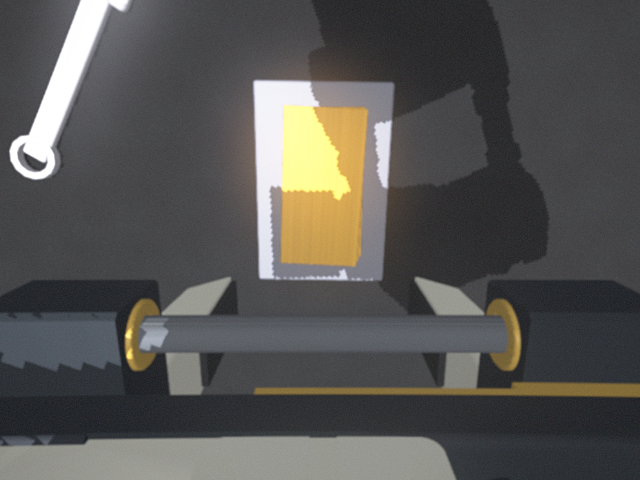

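The top plate is now at (494.9, −322.8), yaw 21°, top 33.9 mm (cols 282–367, rows 107–265). Descending with a small turn.

Emit:
send_rows(motion=[{"hand":0.6,"slide":[35,0,0],"spin":0.047},{"hand":0.6,"slide":[40,0,0],"spin":0},{"hand":0.6,"slide":[10,0,-1],"spin":0},{"hand":0.6,"slide":[0,0,0],"spin":0}])

```text
time: 17.55
tool_pos: [0.5099, -0.3534, 0.0405]
tool_rot: [0.086, 1.555, -1.13]
contact_force: [0.6, 0.0, 1.4]
opening: 0.0732
```

Run:
```python
from h import *
p=wrist("w15"); C=cloud(p,p["T"]); z=C[...,2]; m=brass(p)&(z>.030)&(z<.040)
c=C[m]; r=cv2.minAreaRect((c[:,:2]*1000).astype(np.float32)); print(r,np.median(c[:,2]))
a=np.radians(r[2]); g=np.array(r[0])/1000+.035*np.array([np.sin(a),-np.cos(a)]); print(g)
st([*g,.003],r[2])
```

```text
((495.1019287109375, -323.09271240234375), (56.032997131347656, 110.16748046875), 20.98362159729004) 0.03396537003206773
[ 0.50763547 -0.35577161]
t 17.6 pos [ 510.1 -353.5   41.1] F [ 0.1 -0.4 -0. ] M [ 0.02 -0.11  0.02] xax [ 0.0073 -0.0148] open 73.3
need [38.1 -3.2  0.6] spin -0.011 yaw 20.35
```

View pics/w15.png

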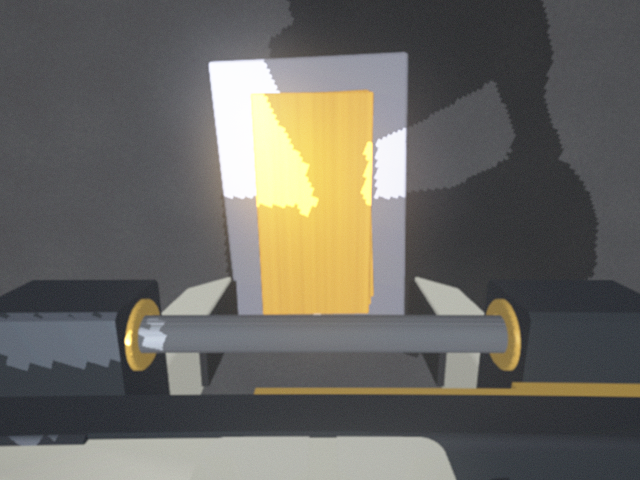

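Emit:
send_rows(motion=[{"hand":0.6,"slide":[15,-1.5,0],"spin":-0.011},{"hand":0.6,"slide":[12,-1,0],"spin":0},{"hand":0.6,"slide":[5,-0.5,0],"spin":0},{"hand":0.6,"slide":[0,0,0],"spin":0}])

```text
time: 18.0
tool_pos: [0.5109, -0.3576, 0.0144]
tool_rot: [0.239, 1.545, -0.967]
contact_force: [0.1, -0.0, 0.5]
opening: 0.0735
```

```bash
python3 -c "
from h import *
st([.50764,-.35577,.0027],20.98)"
```

```text
t 18.0 pos [ 510.9 -357.6   14.4] F [ 0.1 -0.   0.5] M [-0.01 -0.12  0.01] xax [ 0.0147 -0.0214] open 73.5
need [11.6 -2.5 -3.1] spin -0.0014 yaw 20.9
```

Emit:
send_rows(motion=[{"hand":0.6,"slide":[10,-1.5,-3],"spin":0},{"hand":0.6,"slide":[0,0,0],"spin":0}])

```text
time: 18.2
tool_pos: [0.5091, -0.3559, 0.005]
tool_rot: [0.258, 1.543, -0.949]
contact_force: [0.1, 1.0, -1.2]
opening: 0.0736
```

```bash
python3 -c "
from h import *
st([.50764,-.35577,.0027],20.98)"
```

```text
t 18.2 pos [ 509.1 -355.9    5. ] F [ 0.1  1.  -1.2] M [ 0.02 -0.1  -0.  ] xax [ 0.0164 -0.0228] open 73.6
need [ 2.2 -1.3 -0.7] spin -0.0018 yaw 20.88
```

Emit:
send_rows(motion=[{"hand":0.6,"slide":[2,-1,-0.5],"spin":0},{"hand":0.6,"slide":[0,0,0],"spin":0}])

```text
time: 18.4
tool_pos: [0.5081, -0.3559, 0.0032]
tool_rot: [0.262, 1.542, -0.944]
contact_force: [0.4, -0.1, 0.6]
opening: 0.0736
```

```bash
python3 -c "
from h import *
st([.50764,-.35577,.0027],20.98)"
```

```text
t 18.4 pos [ 508.1 -355.9    3.2] F [ 0.4 -0.1  0.6] M [ 0.01 -0.16  0.01] xax [ 0.0168 -0.0233] open 73.6
need [ 0.5 -0.4 -0.3] spin -0.0019 yaw 20.87
```

Emit:
send_rows(motion=[{"hand":-1,"slide":[0.3,-0.3,0],"spin":0},{"hand":-1,"slide":[0,0,0],"spin":0},{"hand":-1,"slide":[0,0,0],"spin":0},{"hand":-1,"slide":[0,0,0],"spin":0},{"hand":-1,"slide":[0,0,0],"spin":0},{"hand":-1,"slide":[0,0,0],"spin":0},{"hand":-1,"slide":[0,0,0],"spin":0},{"hand":-1,"slide":[0,0,0],"spin":0}], grip_force=60)

```text
time: 19.2
tool_pos: [0.508, -0.3563, 0.0033]
tool_rot: [0.264, 1.541, -0.943]
contact_force: [0.6, -0.5, -0.4]
opening: 0.0544
```

```bash
python3 -c "
from h import *
st([.50764,-.35577,.0027],20.98)"
```

```text
t 19.2 pos [ 508.  -356.3    3.3] F [ 0.6 -0.5 -0.4] M [ 0.01 -0.11  0.04] xax [ 0.0173 -0.0238] open 54.4
need [ 0.6 -0.1 -0.7] spin -0.0019 yaw 20.87
```

Emit:
send_rows(motion=[{"hand":-1,"slide":[-3,0,0],"spin":0},{"hand":-1,"slide":[-6,0,0],"spin":0},{"hand":-1,"slide":[-15,0,0],"spin":0},{"hand":-1,"slide":[-30,0,0],"spin":0},{"hand":-1,"slide":[-35,0,0],"spin":0},{"hand":-1,"slide":[-20,0,0],"spin":0},{"hand":-1,"slide":[0,0,0],"spin":0}])

```text
time: 19.9
tool_pos: [0.5044, -0.3521, 0.1146]
tool_rot: [0.196, 1.548, -1.011]
contact_force: [0.3, 0.2, -3.9]
opening: 0.0541
```

```bash
python3 -c "
from h import *
st([.5733,-.1815,.115],6)
p=wrist('w16'); held(p); edges(p)"
```

```text
t 19.9 pos [ 504.4 -352.1  114.6] F [ 0.3  0.2 -3.9] M [-0.11 -0.19  0.03] xax [ 0.012  -0.0192] open 54.1
need [  -2.8  125.1 -134.8] spin 0.2597 yaw 20.88
world slope inward -0.0208 slope jaw -0.0039 z 144.3 rect [ 489.2 -310.9] [55.5 93.8] 21.59 innermost tool z -90.0 tool plane (y,z,1) [ 0.0083  0.0015 -0.0306]
edges slopes [-1.14000e-02 -2.62695e+01] [2.04000e-02 2.80334e+01] plate yaw rel tool (dy/dz) 0.0045 centre y at z=0,-35,-90: [0.88 0.72 0.48]
```

View pics/w16.png

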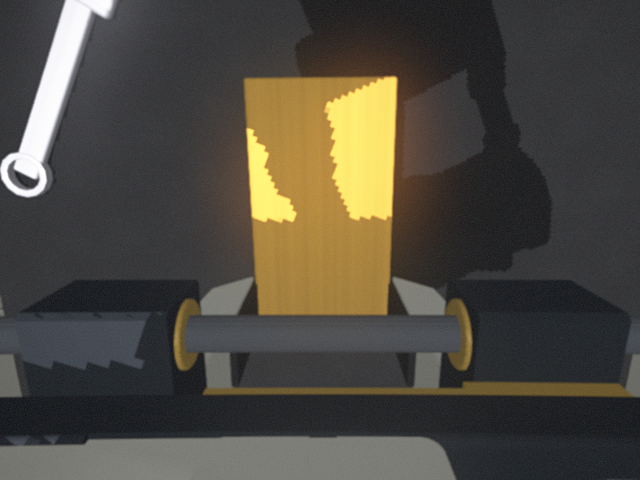

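Second plate held (−3.9 N) and square in the jaws. Carrying it across the same way.

Emit:
send_rows(motion=[{"hand":-1,"slide":[-2,0,0],"spin":0.09},{"hand":-1,"slide":[-2,0,0],"spin":0.09},{"hand":-1,"slide":[-2,0,0],"spin":0.08},{"hand":-1,"slide":[0,0,0],"spin":0}])

```text
time: 20.35
tool_pos: [0.5009, -0.349, 0.1126]
tool_rot: [0.135, 1.56, -1.341]
contact_force: [0.8, -0.9, -3.8]
opening: 0.0544
```

Emit:
send_rows(motion=[{"hand":-1,"slide":[-3,15,-26],"spin":0},{"hand":-1,"slide":[-3,21,-35],"spin":0},{"hand":-1,"slide":[-3,21,-35],"spin":0},{"hand":-1,"slide":[-3,20,-32],"spin":0},{"hand":-1,"slide":[-2,12,-18],"spin":0},{"hand":-1,"slide":[0,0,0],"spin":0}])

```text
time: 20.95
tool_pos: [0.573, -0.1887, 0.1156]
tool_rot: [-1.325, 1.56, -2.79]
contact_force: [-1.0, -0.5, -3.9]
opening: 0.0543
```

```bash
python3 -c "
from h import *
t=tcp_for(0,-85,110,rel=.0125);st(*t)
p=wrist('w17'); held(p); edges(p); st(*t)"
```

```text
t 20.95 pos [ 573.  -188.7  115.6] F [-1.  -0.5 -3.9] M [-0.21 -0.15 -0.01] xax [-0.0103 -0.0038] open 54.3
need [  5.5  -0.2 -37.2] spin -0.004 yaw 6.06
world slope inward -0.0015 slope jaw -0.0195 z 146.2 rect [ 569.  -145.5] [55.3 93.6] 6.57 innermost tool z -90.4 tool plane (y,z,1) [ 0.0088  0.0011 -0.0306]
edges slopes [ 4.10000e-03 -2.61609e+01] [9.40000e-03 2.75061e+01] plate yaw rel tool (dy/dz) 0.0068 centre y at z=0,-35,-90: [0.67 0.44 0.06]
t 21.0 pos [ 572.2 -189.8  115.3] F [ 0.5 -0.3 -4.1] M [-0.1  -0.1  -0.02] xax [-0.0114 -0.0041] open 54.0
need [  5.2   0.6 -38.2] spin -0.0047 yaw 6.01
```

Emit:
send_rows(motion=[{"hand":-1,"slide":[2,0,-15],"spin":-0.003},{"hand":-1,"slide":[2,0,-12],"spin":0},{"hand":-1,"slide":[20,0,-6],"spin":0},{"hand":-1,"slide":[16,0,0],"spin":0},{"hand":-1,"slide":[0,0,0],"spin":0}])

```text
time: 21.5
tool_pos: [0.5645, -0.1563, 0.0715]
tool_rot: [-1.479, 1.555, -2.941]
contact_force: [0.4, -0.0, -3.3]
opening: 0.0545
```

```bash
python3 -c "
from h import *
t=tcp_for(0,-75,62.6,rel=.009);st(*t)
p=wrist('w18'); held(p); edges(p); st(*t)"
```

```text
t 21.5 pos [ 564.5 -156.3   71.5] F [ 0.4 -0.  -3.3] M [-0.14 -0.15  0.01] xax [-0.0156 -0.0032] open 54.5
need [  8.8   4.9 -14. ] spin -0.0054 yaw 6.18
world slope inward -0.0003 slope jaw -0.0244 z 102.2 rect [ 560.7 -112.9] [55.3 93.7] 6.72 innermost tool z -90.4 tool plane (y,z,1) [ 0.0086  0.0012 -0.0307]
edges slopes [ 1.0500e-02 -2.6018e+01] [1.53000e-02 2.76475e+01] plate yaw rel tool (dy/dz) 0.0129 centre y at z=0,-35,-90: [ 0.81  0.36 -0.35]
t 21.55 pos [ 565.  -156.5   72.5] F [ 0.5  0.7 -2.6] M [-0.14 -0.12 -0.03] xax [-0.0144 -0.0035] open 54.4
need [  9.8   4.4 -14.3] spin -0.0055 yaw 6.17
```

View pics/w18.png

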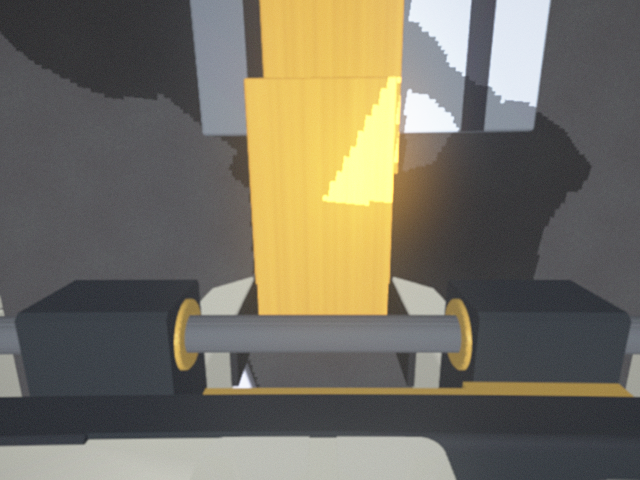

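Emit:
send_rows(motion=[{"hand":-1,"slide":[1,1.3,0],"spin":-0.003},{"hand":-1,"slide":[1,1.3,0],"spin":-0.002},{"hand":-1,"slide":[1,1.3,0],"spin":0},{"hand":-1,"slide":[1,0.5,0],"spin":0}])

```text
time: 21.95
tool_pos: [0.5708, -0.1573, 0.071]
tool_rot: [-1.201, 1.559, -2.66]
contact_force: [0.1, -0.4, -2.7]
opening: 0.0546
```

```bash
python3 -c "
from h import *
t=tcp_for(0,-75,62.6,rel=.009);st(*t)"
```

```text
t 21.95 pos [ 570.8 -157.3   71. ] F [ 0.1 -0.4 -2.7] M [-0.11 -0.15 -0.05] xax [-0.0102 -0.0053] open 54.6
need [  8.3  -1.3 -15.7] spin -0.0012 yaw 6.42
```

Emit:
send_rows(motion=[{"hand":-1,"slide":[0,-7,-6],"spin":0},{"hand":-1,"slide":[2,1.2,0],"spin":0},{"hand":-1,"slide":[2,1.2,0],"spin":0},{"hand":-1,"slide":[2,1.2,0],"spin":0},{"hand":-1,"slide":[1,1.2,0],"spin":0},{"hand":-1,"slide":[0,0,0],"spin":0}])

```text
time: 22.55
tool_pos: [0.5678, -0.1512, 0.0637]
tool_rot: [-1.15, 1.56, -2.609]
contact_force: [-0.2, 0.8, -3.0]
opening: 0.0542
```

```bash
python3 -c "
from h import *
t=tcp_for(0,-75,62.6,rel=.009);st(*t); p=wrist('w19'); held(p); edges(p); st(*t)"
```

```text
t 22.55 pos [ 567.8 -151.2   63.7] F [-0.2  0.8 -3. ] M [-0.11 -0.14 -0.  ] xax [-0.0095 -0.0056] open 54.2
need [ 1.1  0.9 -9.3] spin -0.0012 yaw 6.41
world slope inward -0.0973 slope jaw -0.0451 z 91.4 rect [562.  -93.9] [ 56.2 121.5] 6.5 innermost tool z -118.2 tool plane (y,z,1) [ 0.0354 -0.0928 -0.0336]
edges slopes [ 5.10000e-03 -2.61264e+01] [1.17000e-02 2.75579e+01] plate yaw rel tool (dy/dz) 0.0084 centre y at z=0,-35,-90: [ 0.72  0.42 -0.04]
t 22.6 pos [ 567.7 -151.2   63.8] F [-0.2 -0.3 -3. ] M [-0.15 -0.2  -0.05] xax [-0.0096 -0.0056] open 54.3
need [ 1.1  1.  -9.3] spin -0.0012 yaw 6.41
```

View pics/w19.png

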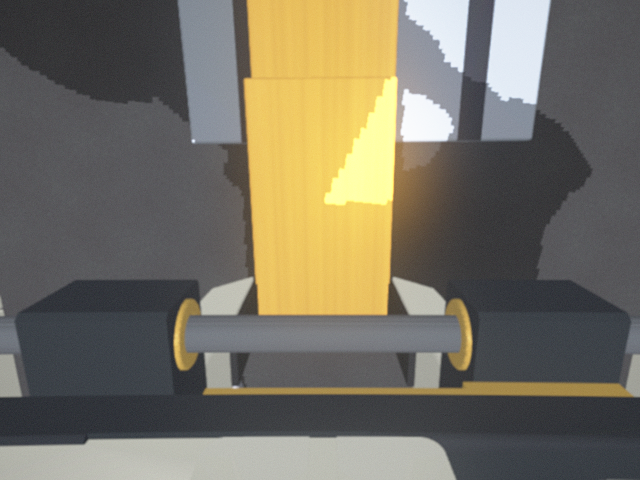

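```bash
python3 -c "
from h import *
p=pickle.load(open('w19.pkl','rb')); held(p,hi=-.0265); 
W=cloud(p,p['T']); m=brass(p)&(W[...,2]>.08)&(W[...,2]<.0885); c=W[m]; print('plate1 z',np.median(c[:,2]),m.sum())"
```

```text
world slope inward -0.0031 slope jaw -0.0188 z 94.3 rect [ 563.5 -107.8] [55.1 93.8] 7.08 innermost tool z -90.3 tool plane (y,z,1) [ 0.0087  0.0014 -0.0306]
plate1 z 0.08402763259872803 11454
```

Held plate: underside 86.3 mm, level lengthwise, yaw 7.08°. Plate 1's top is at 84.0 mm. Lowering about 1 mm and sliding to the heel.

Emit:
send_rows(motion=[{"hand":-1,"slide":[0.8,0.5,-8],"spin":0},{"hand":-1,"slide":[0.4,0.3,-10],"spin":0},{"hand":-1,"slide":[0,0,-4],"spin":0},{"hand":-1,"slide":[0,0,0],"spin":0}])

```text
time: 23.0
tool_pos: [0.5658, -0.1269, 0.0623]
tool_rot: [-1.199, 1.56, -2.658]
contact_force: [0.4, -0.4, -5.0]
opening: 0.0544
```

```bash
python3 -c "
from h import *
t=tcp_for(0,-15,62.5,rel=.009);st(*t); p=wrist('w20'); held(p,hi=-.0268); edges(p,hi=-.0268); st(*t)"
```

```text
t 23.0 pos [ 565.8 -126.9   62.3] F [ 0.4 -0.4 -5. ] M [-0.07 -0.16 -0.02] xax [-0.0099 -0.0052] open 54.4
need [ -0.4  -0.4 -44.9] spin -0.0012 yaw 6.42
world slope inward -0.0026 slope jaw -0.0191 z 92.9 rect [561.7 -83.6] [55.4 93.6] 7.02 innermost tool z -90.4 tool plane (y,z,1) [ 0.0087  0.0015 -0.0306]
edges slopes [ 4.50000e-03 -2.61511e+01] [2.00000e-02 2.77719e+01] plate yaw rel tool (dy/dz) 0.0123 centre y at z=0,-35,-90: [ 0.81  0.38 -0.29]
t 23.05 pos [ 565.9 -127.2   62.3] F [ 0.7  0.8 -3. ] M [-0.08 -0.12  0.02] xax [-0.0098 -0.0053] open 54.8
need [ -0.4  -0.5 -45.2] spin -0.0013 yaw 6.41
```

View pics/w20.png

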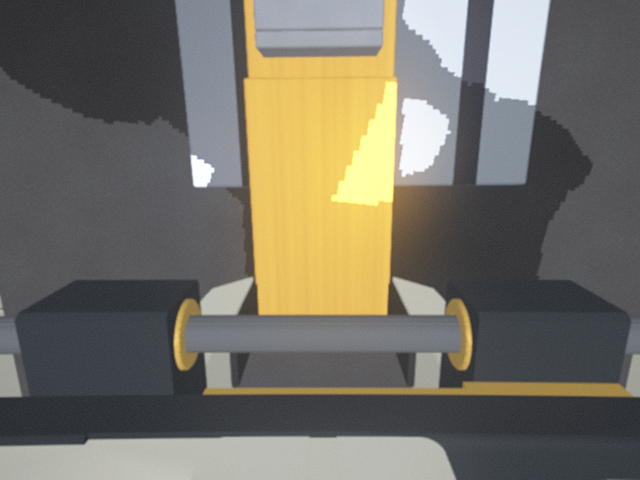

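The plate is square with the strap (255–383 vs 245–396), underside 84.9 mm, inner end about 5 mm short of the heel. Pushing in with small rows while watching the force.

Emit:
send_rows(motion=[{"hand":-1,"slide":[0,-0.2,-6],"spin":0},{"hand":-1,"slide":[0,-0.2,-6],"spin":0},{"hand":-1,"slide":[0,0,-5],"spin":0}])

```text
time: 23.35
tool_pos: [0.5646, -0.1127, 0.063]
tool_rot: [-0.653, 1.558, -2.112]
contact_force: [0.3, -13.5, -3.6]
opening: 0.0545
```

```bash
python3 -c "
from h import *
t=tcp_for(0,-15,62.5,rel=.009);st(*t)"
```

```text
t 23.35 pos [ 564.6 -112.7   63. ] F [  0.3 -13.5  -3.6] M [-2.77 -0.44  0.07] xax [-0.0066 -0.011 ] open 54.5
need [  0.2  -0.8 -30.7] spin -0.0011 yaw 6.42
```

```bash
cat >> h.py <<'E'
def straptilt(p,T):
    W=cloud(p,T); S=inframe(W)*1000
    m=(abs(S[...,0])<16)&(S[...,1]>4)&(S[...,1]<145)&(S[...,2]>104)&(S[...,2]<122)&~brass(p)&~((abs(S[...,1]-65)<22)&(abs(S[...,0])<18))
    c=S[m]; k=np.polyfit(c[:,1],c[:,2],1)
    k=np.polyfit(*(c[abs(c[:,2]-np.polyval(k,c[:,1]))<2].T[1:]),1)
    print("strap n",len(c),"slope",k.round(4),"z at y=16:",np.polyval(k,16.).round(2))
E
python3 -c "
from h import *
from cell import vision
p=wrist('w21'); held(p,hi=-.026); 
for n in ['scene','top']:
  q0=pickle.load(open(n+'0.pkl','rb')); straptilt(q0,q0['world_from_camera'])
q=vision.read_camera('scene'); straptilt(q,q['world_from_camera']); g=q['pixels']; cv2.imwrite('pics/s21.png',cv2.resize(g[220:350,170:400],None,fx=3.4,fy=3.4,interpolation=cv2.INTER_CUBIC))
q=vision.read_camera('top'); straptilt(q,q['world_from_camera'])
st()
"
```

```text
world slope inward -0.0152 slope jaw -0.0156 z 93.1 rect [560.4 -69.2] [55.7 93.4] 7.02 innermost tool z -90.0 tool plane (y,z,1) [ 0.0078 -0.005  -0.0307]
strap n 542 slope [-1.200000e-03  1.099856e+02] z at y=16: 109.97
strap n 548 slope [3.000000e-04 1.102967e+02] z at y=16: 110.3
strap n 555 slope [-1.660000e-02  1.121273e+02] z at y=16: 111.86
strap n 550 slope [-1.770000e-02  1.129956e+02] z at y=16: 112.71
t 23.5 pos [ 564.4 -111.7   62.9] F [-0.2 -4.  -4. ] M [-0.9  -0.38  0.  ] xax [-0.0072 -0.0088] open 54.1
```

View pics/w21.png

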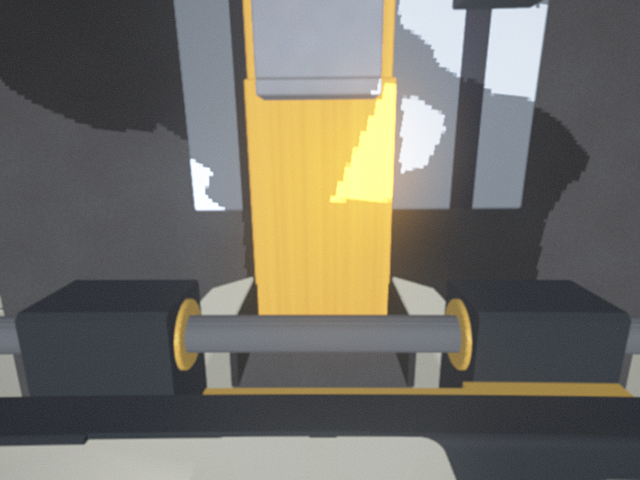

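View pics/s21.png

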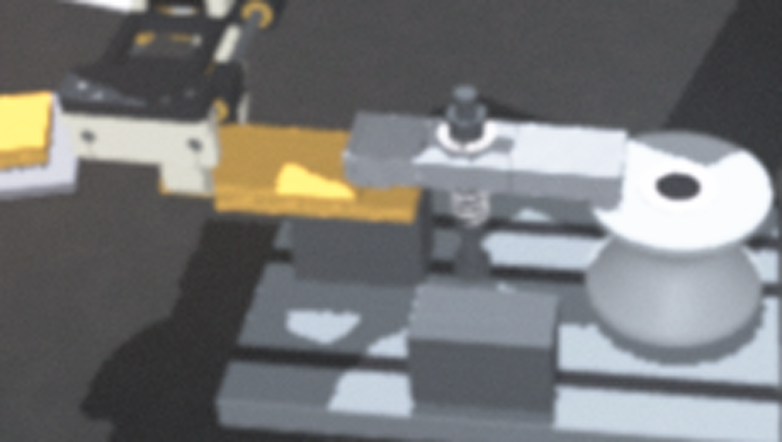

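The strap has lifted (both cameras read a slope of about −0.017, so ~2 mm) and the plate is still held straight. Continuing the slide and easing down about 1 mm.

Emit:
send_rows(motion=[{"hand":-1,"slide":[0.3,-0.3,-5],"spin":0},{"hand":-1,"slide":[0.4,-0.3,-6],"spin":0},{"hand":-1,"slide":[0.3,0,-6],"spin":0}])

```text
time: 23.8
tool_pos: [0.5631, -0.0971, 0.0625]
tool_rot: [-0.366, 1.557, -1.826]
contact_force: [-0.1, -5.0, -3.4]
opening: 0.0543
```

```bash
python3 -c "
from h import *
t=tcp_for(0,-15,61.5,rel=.009);st(*t); p=wrist('w22'); held(p,hi=-.0255)"
```

```text
t 23.8 pos [563.1 -97.1  62.5] F [-0.1 -5.  -3.4] M [-1.07 -0.35 -0.01] xax [-0.0035 -0.0135] open 54.3
need [  0.9  -1.  -15. ] spin -0.003 yaw 6.31
world slope inward -0.0122 slope jaw -0.0122 z 92.8 rect [558.8 -53.7] [55.4 93.5] 7.17 innermost tool z -90.4 tool plane (y,z,1) [ 0.0073  0.0008 -0.0307]
```

Emit:
send_rows(motion=[{"hand":-1,"slide":[0.5,-0.5,-6],"spin":0},{"hand":-1,"slide":[0.4,-0.4,-5],"spin":0},{"hand":-1,"slide":[0,0,-2],"spin":0}])

```text
time: 24.15
tool_pos: [0.5614, -0.0839, 0.062]
tool_rot: [-0.192, 1.555, -1.652]
contact_force: [-0.1, -5.5, -3.3]
opening: 0.0544
```

```bash
python3 -c "
from h import *
t=tcp_for(0,-15,61.5,rel=.009);st(*t); p=wrist('w23'); held(p,hi=-.0255); st(*t)"
```

```text
t 24.15 pos [561.4 -83.9  62. ] F [-0.1 -5.5 -3.3] M [-0.99 -0.31  0.02] xax [-0.0013 -0.0157] open 54.4
need [ 0.5 -0.8 -1.7] spin -0.0021 yaw 6.36
world slope inward -0.0062 slope jaw -0.0103 z 92.5 rect [556.9 -40.5] [55.3 93.5] 7.07 innermost tool z -89.9 tool plane (y,z,1) [ 0.0073  0.0093 -0.0307]
t 24.2 pos [561.3 -83.7  62. ] F [ 0.2 -3.7 -4.3] M [-0.77 -0.35  0.03] xax [-0.0014 -0.0154] open 54.4
need [ 0.5 -0.8 -1.5] spin -0.0021 yaw 6.37
```

View pics/w23.png

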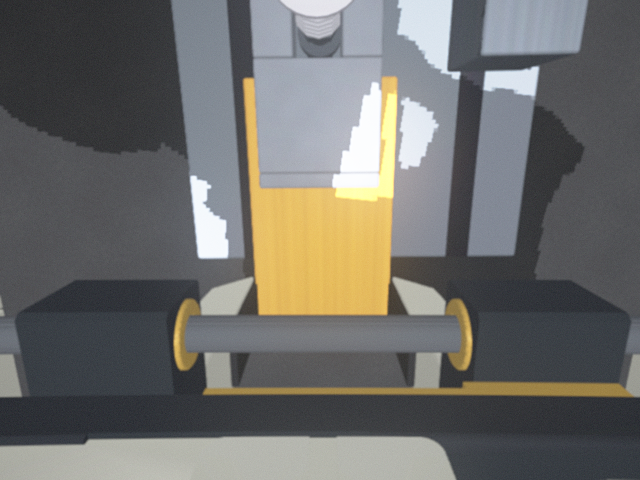

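Inner end about 38.7 mm under the heel, yaw 7.07°, drag 5.5 N (snug). Final 1 mm nudge, settle down, release.

Emit:
send_rows(motion=[{"hand":-1,"slide":[0.5,-0.3,-1.5],"spin":0},{"hand":-1,"slide":[0.3,0,0],"spin":0},{"hand":0.6,"slide":[0,0,0],"spin":0},{"hand":0.6,"slide":[0,0,0],"spin":0},{"hand":0.6,"slide":[0,0,0],"spin":0}])

```text
time: 24.7
tool_pos: [0.5609, -0.0806, 0.062]
tool_rot: [-0.176, 1.558, -1.636]
contact_force: [-0.2, -0.6, 1.0]
opening: 0.0719
```

```bash
python3 -c "
from h import *
st(); p=wrist('w24'); held(p,hi=-.0255);straptilt(p,p['T'])"
```

```text
t 24.7 pos [560.9 -80.6  62. ] F [-0.2 -0.6  1. ] M [-0.04 -0.14  0.  ] xax [-0.0009 -0.0131] open 71.9
world slope inward 0.0001 slope jaw -0.0006 z 92.0 rect [556.5 -38.4] [55.  92.2] 6.91 innermost tool z -88.4 tool plane (y,z,1) [-0.0017  0.0131 -0.0299]
strap n 12223 slope [-1.560000e-02  1.133842e+02] z at y=16: 113.13
```

View pics/w24.png

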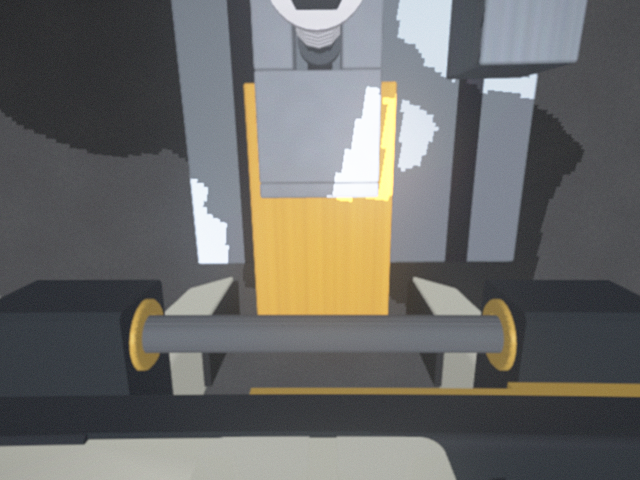

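Plate 2 lies flat: top 92.0 mm, yaw 6.9°, strap slope 0.0156. Retreating upward, then outward, and checking from the fixed cameras.

Emit:
send_rows(motion=[{"hand":0.6,"slide":[-10,0,0],"spin":0},{"hand":0.6,"slide":[-25,0,0],"spin":0},{"hand":0.6,"slide":[-35,0,5],"spin":0},{"hand":0.6,"slide":[-20,-10,40],"spin":0},{"hand":0.6,"slide":[0,-15,45],"spin":0},{"hand":0.6,"slide":[0,-15,30],"spin":0},{"hand":0.6,"slide":[0,0,0],"spin":0}])

```text
time: 25.45
tool_pos: [0.5351, -0.2049, 0.1625]
tool_rot: [0.076, 1.556, -1.379]
contact_force: [-0.4, -0.1, -0.5]
opening: 0.0737
```

```bash
python3 - <<'E'
from h import *
from cell import vision
st()
for n in ['scene','top']:
    q=vision.read_camera(n); T=q['world_from_camera']; straptilt(q,T); pickle.dump(q,open(n+'9.pkl','wb'))
    cv2.imwrite(f'pics/{n}9.png',q['pixels'])
    W=cloud(q); S=inframe(W,(0.5537,-.0334) if n=='top' else (.5577,-.0312))*1000; b=brass(q)
    m=b&(S[...,1]>-90)&(S[...,1]<60)&(abs(S[...,0])<60)&(S[...,2]>88)&(S[...,2]<97); c=S[m]
    print(n,"plate2 top",m.sum(),np.median(c[:,2]),"x",c[:,0].min(),c[:,0].max(),"y",c[:,1].min(),c[:,1].max())
    m=b&(W[...,1]<-.22)&(W[...,1]>-.45)&(W[...,0]>.4)&(W[...,0]<.6)&(W[...,2]>.021)&(W[...,2]<.032); c=W[m]
    if m.sum()>20: print("stack",m.sum(),np.median(c[:,2]),cv2.minAreaRect((c[:,:2]*1000).astype(np.float32)))
    q0=pickle.load(open(n+'0.pkl','rb')); d=np.abs(q['pixels'].astype(int)-q0['pixels'].astype(int)).max(-1).astype(np.uint8); cv2.imwrite(f'pics/d{n}.png',d)
    for t in ["block_low","block_high","roller_a","spanner"]:
        print(t,[(np.round(d["uv"]).tolist(),round(d["conf"],2)) for d in vision.search_frame(q,t)][:3])
E
python3 -c "
import cv2
a=cv2.imread('pics/scene9.png'); cv2.imwrite('pics/scene9c.png',cv2.resize(a[210:370,100:410],None,fx=2.5,fy=2.5,interpolation=cv2.INTER_CUBIC))"
```

```text
t 25.45 pos [ 535.1 -204.9  162.5] F [-0.4 -0.1 -0.5] M [-0.02 -0.11 -0.02] xax [ 0.0028 -0.0144] open 73.7
strap n 554 slope [-1.730000e-02  1.123238e+02] z at y=16: 112.05
scene plate2 top 765 91.00101347853796 x -30.50415393142343 28.620070802257814 y -70.80890566379753 39.07707199571403
stack 838 0.025164696504991257 ((496.4255065917969, -321.67376708984375), (61.049076080322266, 110.10274505615234), 21.723478317260742)
block_low [([313.0, 319.0], 0.58)]
block_high [([274.0, 294.0], 0.67)]
roller_a [([497.0, 323.0], 0.98), ([526.0, 267.0], 0.88), ([313.0, 319.0], 0.28)]
spanner [([209.0, 224.0], 0.74)]
strap n 549 slope [-1.83000e-02  1.12833e+02] z at y=16: 112.54
top plate2 top 711 91.36623772392704 x -27.967306865031972 28.81155404165131 y -71.22545860132804 37.45268263372348
stack 202 0.02531608257529061 ((509.423583984375, -355.15509033203125), (52.443809509277344, 37.073909759521484), 20.80839729309082)
block_low [([311.0, 183.0], 0.62)]
block_high []
roller_a [([182.0, 210.0], 0.97), ([146.0, 290.0], 0.96)]
spanner [([486.0, 323.0], 0.6)]
```

View pics/scene9c.png

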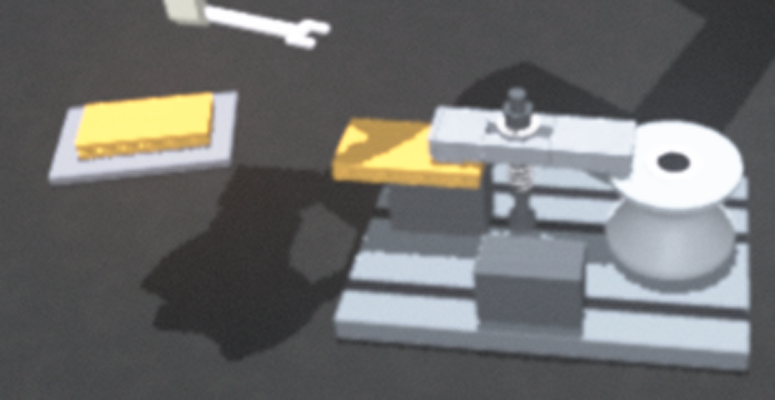

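View pics/top9.png

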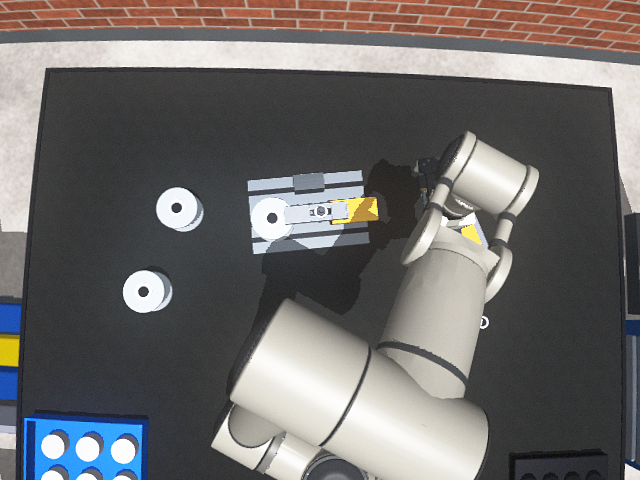

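Run:
```python
from h import *
for f in ['scene0','scene9']:
    q=pickle.load(open(f+'.pkl','rb')); S=inframe(cloud(q),(.5577,-.0312))*1000
    for nm,x0,x1,y0,y1,z0,z1 in [("heel block +x face",14,27,-60,60,28,66),("spare top",50,115,-20,150,63,72),("plate1 side",20,36,-80,50,77,83)]:
        m=(S[...,0]>x0)&(S[...,0]<x1)&(S[...,1]>y0)&(S[...,1]<y1)&(S[...,2]>z0)&(S[...,2]<z1); c=S[m]
        if len(c)>10: print(f,nm,len(c),"x med",np.median(c[:,0]).round(1),"y",np.percentile(c[:,1],[1,99]).round(1),"slope",np.polyfit(c[:,1],c[:,0],1)[0].round(4))
```

```text
scene0 heel block +x face 578 x med 17.4 y [-33.9  39.7] slope -0.0013
scene0 spare top 735 x med 86.4 y [ 48.4 121.4] slope -0.002
scene9 heel block +x face 575 x med 17.6 y [-33.9  39.7] slope -0.0021
scene9 spare top 741 x med 87.0 y [ 48.2 121.4] slope 0.0036
scene9 plate1 side 139 x med 25.3 y [-69.2  37.7] slope 0.0028
```

The blocks haven't moved, plate 1 still lies in line with its inner end at about 38–39 mm, and the strap is lifted about 2 mm. The robot is clear of everything, so I'm handing in.

```bash
python3 -c "
from cell import job
print(job.hand_in())"
```

```text
the job is handed in; nothing more can be done
None
```

I packed the strap with two brass plates, and the second went in snug and lifted it. The 56 mm block was under the heel, which left a 14 mm gap, so two plates stay unused on the stack. I handed in at about 25.5 s of robot time, with the gripper clear of everything.

**First grasps:** I tried twice to pick up the first plate, and both times the fingers closed on air. The cameras showed the finger ends about 25 mm short of the reported TCP. I allowed for that from then on, and the stack was not disturbed.

**Last checks:**

| Check | Result |
|---|---|
| Plate 1 top | 84.0 mm, flat |
| Plate 1 inner end | about 38–39 mm under the heel |
| Plate 2 top | 92.0 mm, flat and within about 0.2° of the strap (wrist camera) |
| Plate 2 inner end | 37–39 mm in |
| Plate 2 push-in force | peaked at 13.5 N at the bevel, then about 5 N drag |
| Strap tilt | 0.016–0.018 rad, about 2 mm of lift |
| Both blocks | unmoved, within about 0.6 mm |

**Where readings disagreed:** the fixed cameras put plate 2's top at 91.0–91.4 mm rather than 92.0, within the 2 mm calibration error. Plate 2 sits about 0.5–1 mm off the strap's centre line.

**What I could not see fully:** the arm hid most of the stack in the last top view. The scene view showed the stack and board in order, and the rollers where they were. I checked the spanner only by eye, because the arm partly covered it, but nothing went near it.

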